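# Lock the skewer rack to the grill stand with its cam

## Robot

A 6-joint arm with a two-finger parallel gripper is mounted at the origin on the work surface. World frame = base frame: x ahead of the robot, y to its left, z up, the work surface at z = 0. Lengths are in m, angles in rad, forces in N, time in s.
With the tool pointing down it reaches from about 0.25 to 0.725 m from the base axis. Payload 4 kg.
Tool frame: the origin (TCP) lies at the very end of the fingers, on their centre line; the grasp point (between the pads) lies 19 mm behind it; x points along the fingers, y is the direction in which the jaws open and shut, and the axes are right-handed (so a half turn about x gives the same grasp; the last joint's range is limited). The gripper opens to 85 mm and grips with 20 to 120 N. Pads are 22 mm wide; open, the fingers measure 114 mm over their backs; the gripper's body (76 mm by 85 mm) begins 54 mm behind the grasp point. The pads swing forward as they close: fully open they stand 13 mm farther back than shut.
Start: joints at [1.224, 0.241, 0.005, 1.335, 0, 1.571], TCP at [0.17, 0.47, 0.231] pointing down, gripper open.
Joint ranges: [-2.72, 2.72], [-1.05, 1.87], [-1.09, 1.28], [-1.99, 2.15], [-1.42, 1.44], [-3.14, 3.14]. Speed limits (rad/s): [2.79, 2.79, 3.14, 3.14, 3.14, 3.14].

## Interface

Orientations are given as a unit quaternion [x, y, z, w].
In Python, from workcell import get_obs, camera, job_done gives the robot as it stands. The module is installed in compiled form; this text tells all that it offers.
- The arm moves only by the tool arm_command, never from a script. Its argument "motion" is a list of rows, each an object of numbers: "x", "y", "z": the shift along the tool's x, y, z in m; "roll": the turn about the tool's x in rad; "fingers": the opening, from 0 (shut) to 1 (fully open). A call has 1 to 20 rows; each row shifts and turns the pose as measured when the row begins, along the tool's axes as they then stand; what a row does not reach is not made up. A row lasts 1/12 s, in which the tool goes at most 41.7 mm and 7.16 degrees, less where a joint would pass 70% of its speed; a pose out of reach is approached as far as the arm can. A call is refused whole if a number of a shift passes 0.0417 or a number of a turn 0.125, either way. A call with a gripper value outside its range is refused whole. The fingers move at their own pace and stop on an object; the grip force is fixed at half the most. Time passes only in rows, so rows that do not move let the fingers close. It gives the time, the measured TCP pose, the force and the opening at its end, in the units of the state.
- get_obs(): the state, without advancing time (a new reading comes with each control period).
- camera(name): name is "side" or "top" or "wrist"; returns a dict with "frame" (420x560x3 uint8, red, green, blue), "intrinsics" (3x3 intrinsics, pixels), "k1" (the pictures are not rectified: a ray, as slopes to the right and down, at radius r is drawn at 1 + k1 r^2 times it, then the intrinsics apply), "rvec" (rotation vector, rad) and "tvec" (3), from world to camera coordinates, as OpenCV has them. Camera axes: x right, y down, z forward; pixel columns grow to the right and rows downward; lengths in m; the calibration is good to about 2 mm. A picture is of the moment at which its call begins. There is no depth.
- job_done(): hands the job in, once; it reports no verdict.
The state is a dict: "clock": time; "joint_pos": joint angles; "joint_vel": joint speeds; "tau": joint torques, N m; "eef_pos": TCP position; "tool_rot": TCP orientation; "ft_force": force on the tool from outside, world axes, zero at the start; "ft_torque": the same for the moment, N m; "grip_width": finger opening in m.
Only numpy, scipy, OpenCV 4.12 (cv2) and the standard library are available. Lean on these libraries where they do the work, as an engineer would, in place of code of your own. Each camera call takes 0.05 s, during which the arm holds its last target.

## Task

Slide the skewer rack along its rails up to the grill stand until it rests against the two rubber pads, so that its bolt head sits in the cam housing. Then take the driver from its holder, seat its blade in the slot of the cam disc and turn the disc clockwise (seen from above) until the cam has grabbed the bolt and the driver feels snug at about 0.33 N m - not loose and not overtightened - and stand the driver back upright in its holder. Turn the disc only with the driver, do not press hard on it, and leave the other things on the table alone.

Things in the scene. Friction and masses are not known exactly. Their poses are not given: they have to be found in the camera images.
- stand: Fixed stand of the grill: a square aluminium cam housing, 68 x 68 mm and 47 mm high, with two rails towards its -y along which the skewer rack slides, and a empty steel grill trough behind (+x, 105 to 205 mm off, 100 mm high). Origin on the table under the cam axis; z up; its +y is the direction in which the rack slides home.
- cam: Round steel cam disc, 48 mm across, on top of the housing. Origin on its vertical axis at the top face, 50 mm above the table; x along its slot. It turns clockwise seen from above. It bites on the bolt head 0.55 to 1.3 rad from the start and is snug some 0.2 rad later, an angle that differs each time; it stays where it is left.
- slot (a point): Middle of the slot's floor, 8 mm below the disc's top; the slot is 23.5 mm long (along the cam's x) and 6 mm wide. Torque to turn the cam: about 0.15 N m running free, plus 0.0095 N m per newton of pull on the bolt (snug is 19 N, 0.33 N m; 0.27 to 0.40 N m is good). Press down with no more than 15 N. Once it bites, the pull grows by about 100 N per rad.
- rack: Stainless skewer rack on the rails, 150 mm long, 72 mm wide, 64 mm high, two skewers in it. Origin at table level under the middle of its flange, the face towards the housing; axes as the stand's. It starts 23 to 47 mm from the pads and slides with about 3 N, plus 1.2 N per cm/s.
- flange (a point): Middle of the flange's face, 31 mm above the table. Two sprung rubber pads on the housing (14 N/mm together) stop it 44 to 48 mm from the cam axis, a stop that differs each time and is found by feel. Back away slowly (3 cm/s) so that the pads do not throw the rack back.
- push_plate (a point): Middle of the outer face of the rack's upright end plate (72 mm wide, from 10 to 64 mm high), 40 mm above the table. Push here towards the stand's +y.
- bolt_head (a point): Top of the bolt's upright head, a 6 mm pin that stands 35.5 mm ahead of the flange, 38 mm above the table. In place it lies 8 to 13 mm from the cam axis.
- driver: Loose flat-blade driver, 124 mm long, about 0.12 kg, upright in its holder, held by its collar. Origin at the middle of the blade's tip edge, z up along the handle, x along the blade's width. Blade 20 mm wide, 4 mm thick, 16 mm long; shaft 10 mm thick to 60 mm; collar 38 mm across from 60 to 64 mm; square wooden handle 22 x 22 mm from 64 to 124 mm, its flats square to x and y.
- driver_handle (a point): Middle of the driver's handle, 96 mm above the blade's tip.
- holder_hole (a point): Fixed steel holder, a 60 x 60 mm stool with a 26 x 26 mm through hole: the middle of the hole at the top face, 72 mm above the table. The driver hangs in it by its collar with its tip 12 mm above the table; z up.
- dish: Bystander: porcelain sauce dish, 84 mm across, 22 mm high; origin under its centre.
- lidbox: Bystander: green lidded box, 138 x 98 x 60 mm; origin under its centre.
- skewer1: Bystander: flat metal skewer lying along x, 240 mm long, 3 mm thick.
- skewer2: Bystander: a second such skewer beside it.
There are look-alikes about, which are no part of the job. What is meant by the driver is not blue, purple or yellow, and is the smaller of those in its own colour.

How it is judged:
By the outcome, as a careful person would: the job done as asked, in the order asked, and still so for the second after the job is handed in, with the robot touching nothing.
It also fails if it takes over 72 s, if anything falls off the work surface, if the arm or the gripper's body presses on something with over 40 N, if the wrist force passes 120 N, or if a joint passes its speed limit or range.

## Working session

There is one attempt and no reset: what is moved stays moved. The work goes in short steps, Python scripts to look and compute and a tool call to move; the robot and the scene stay as the last step left them, time stands still between calls to the robot, and variables do not carry over. Pictures are saved under pics/ and viewed, and the job is handed in when it is done.

Besides the shell and the picture viewer there is one more tool, called after "Request:" as name([rows], argument=value, ...), one row to a line, values as JSON. arm_command: Moves the arm, as the interface text tells. Its arguments: {"type":"object","properties":{"motion":{"type":"array","items":{"type":"object","properties":{"x":{"type":"number"},"y":{"type":"number"},"z":{"type":"number"},"roll":{"type":"number"},"fingers":{"type":"number"}}}}},"required":["motion"]}

```bash
mkdir -p pics
cat > h.py <<'E'
import numpy as np, cv2
from workcell import get_obs, camera, job_done
from scipy.spatial.transform import Rotation as R
def snap(n,f):
    c=camera(n); cv2.imwrite('pics/'+f,c['frame'][:,:,::-1]); np.savez('pics/'+f[:-4]+'.npz',**c); return c
def load(f): return dict(np.load('pics/'+f+'.npz'))
def ray(c,u,v):
    K=c['intrinsics'];k=float(c['k1'])
    p=np.array([(u-K[0,2])/K[0,0],(v-K[1,2])/K[1,1]]);q=p.copy()
    for _ in range(50): q=p/(1+k*(q@q))
    Rm=cv2.Rodrigues(np.array(c['rvec'],float))[0];t=np.array(c['tvec'],float).ravel()
    return -Rm.T@t, Rm.T@np.array([q[0],q[1],1])
def atz(c,u,v,z):
    o,d=ray(c,u,v); return o+d*(z-o[2])/d[2]
def proj(c,P):
    Rm=cv2.Rodrigues(np.array(c['rvec'],float))[0];t=np.array(c['tvec'],float).ravel()
    p=Rm@np.array(P)+t;s=p[:2]/p[2];s=s*(1+float(c['k1'])*(s@s));K=c['intrinsics']
    return np.array([K[0,0]*s[0]+K[0,2],K[1,1]*s[1]+K[1,2]])
E
python3 - <<'E'
from h import *
for n in['side','top','wrist']:
    c=snap(n,n+'0.png'); print(n,ray(c,280,210),c['k1'],c['intrinsics'][0,0])
print(get_obs())
E
```

```text
side (array([0.18289186, 1.06099287, 0.89051558]), array([ 0.28984398, -0.76396376, -0.57670193])) -0.16633085292547936 486.72155634547187
top (array([ 0.4607381 , -0.04601772,  1.57214031]), array([ 0.05273995,  0.00631806, -0.9986284 ])) -0.11729145050287797 516.9745526369971
wrist (array([0.09250473, 0.49740176, 0.37220877]), array([ 0.30110402, -0.09608371, -0.94883493])) -0.05003162003014002 355.2887593040349
{'clock': 0.15, 'joint_pos': array([1.22398580e+00, 2.41239018e-01, 4.08349873e-03, 1.33517880e+00,
       1.31391921e-05, 1.57078066e+00]), 'joint_vel': array([-0.00254276, -0.00276147,  0.00411561, -0.00151965, -0.00026655,
        0.00016846]), 'tau': array([-4.83134645e-04, -3.72634399e+01,  2.52638233e+01,  1.23553470e-02,
       -3.39954420e-05,  5.87414831e-06]), 'eef_pos': array([0.16979454, 0.46981244, 0.23063692]), 'tool_rot': array([ 0.12146217,  0.69660141, -0.12253178,  0.69640461]), 'ft_force': array([ 0.87606982,  0.13146652, -1.04266472]), 'ft_torque': array([ 0.02233646, -0.03233419, -0.02754983]), 'grip_width': 0.08592053339236616}
```

View pics/side0.png

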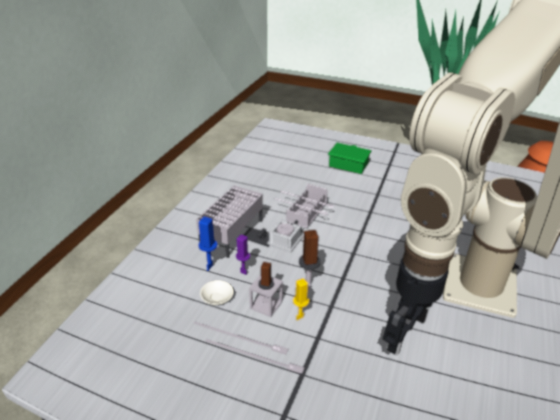

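View pics/top0.png

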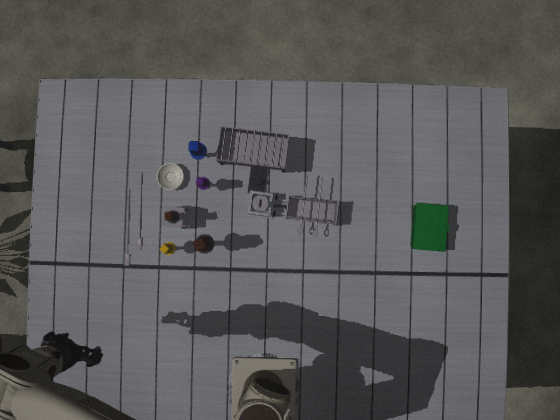

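View pics/wrist0.png

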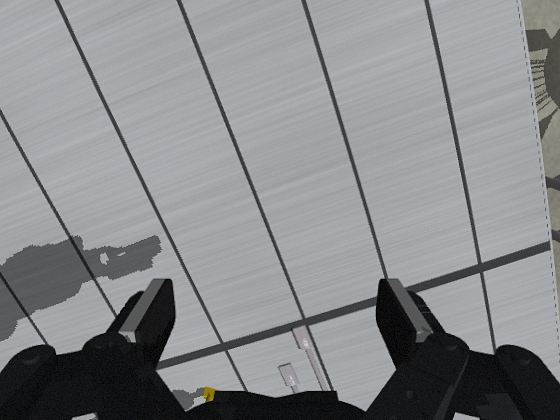

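Run:
```python
import cv2
a=cv2.imread('pics/top0.png')[120:270,110:350]; cv2.imwrite('pics/top0z.png',cv2.resize(a,None,fx=3.3,fy=3.3,interpolation=cv2.INTER_CUBIC))
a=cv2.imread('pics/side0.png')[180:330,190:340]; cv2.imwrite('pics/side0z.png',cv2.resize(a,None,fx=4,fy=4,interpolation=cv2.INTER_CUBIC))
```

```text
(no output)
```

View pics/top0z.png

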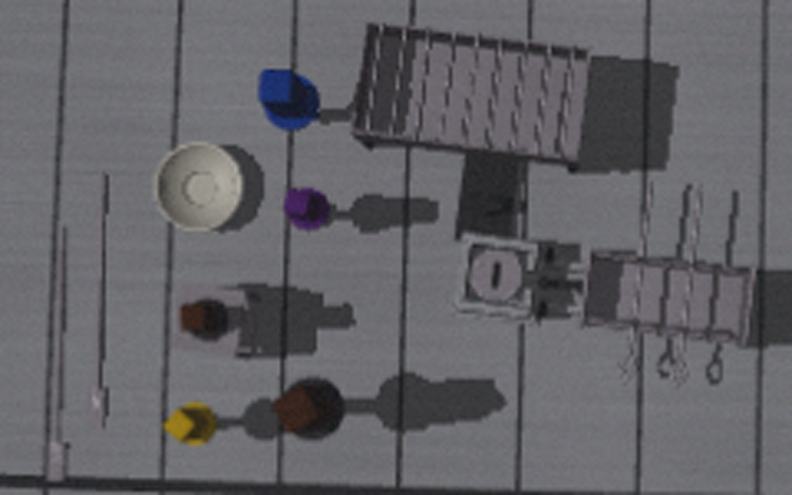

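View pics/side0z.png

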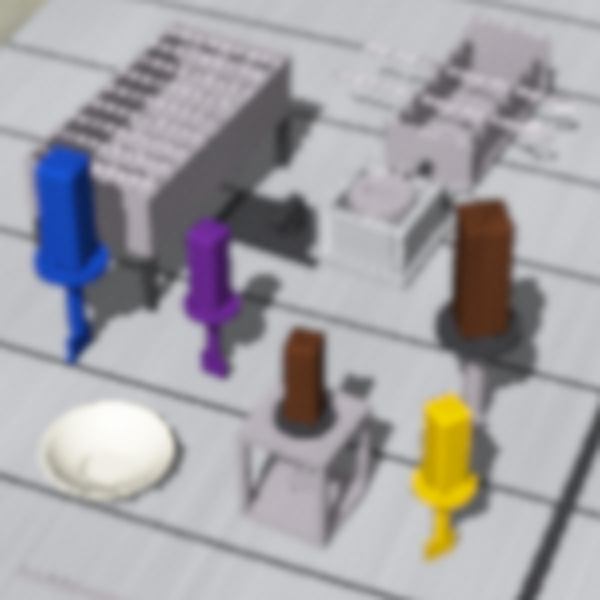

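Run:
```python
from h import *
c=load('top0')
for n,u,v,z in [('cam',496,273,.05),('hous c1',462,236,.047),('h2',538,244,.047),('h3',532,318,.047),('h4',457,309,.047),('rackNE',755,268,.064),('rackSE',748,344,.064),('rackNW',590,253,.064),('rackSW',583,325,.064),('drvtop',192,318,.136),('collar',211,319,.076),('slot a',497,263,.05),('slot b',496,286,.05),('bigtop',292,408,.15),('yel',184,424,.12),('purple',300,208,.12),('troughSW',355,135,.1),('troughSE',578,165,.1),('sk hook',714,365,.06),('skw tip',735,195,.06)]:
    print(n,atz(c,u/3.3+110,v/3.3+120,z).round(4))
```

```text
cam [0.5612 0.0223 0.05  ]
hous c1 [0.5939 0.0539 0.047 ]
h2 [ 0.5884 -0.0145  0.047 ]
h3 [ 0.5218 -0.0109  0.047 ]
h4 [0.5282 0.0565 0.047 ]
rackNE [ 0.5704 -0.2078  0.064 ]
rackSE [ 0.5029 -0.2028  0.064 ]
rackNW [ 0.5801 -0.0612  0.064 ]
rackSW [ 0.5161 -0.0566  0.064 ]
drvtop [0.5108 0.2757 0.136 ]
collar [0.5125 0.2721 0.076 ]
slot a [0.5701 0.0216 0.05  ]
slot b [0.5495 0.022  0.05  ]
bigtop [0.4373 0.1854 0.15  ]
yel [0.4204 0.283  0.12  ]
purple [0.6083 0.1892 0.12  ]
troughSW [0.6754 0.1465 0.1   ]
troughSE [ 0.6536 -0.0485  0.1   ]
sk hook [ 0.4837 -0.1735  0.06  ]
skw tip [ 0.6355 -0.1892  0.06  ]
```

Run:
```python
from h import *
o=get_obs();M=R.from_quat(o['tool_rot']).as_matrix();print(M.round(3))
c=load('wrist0');p,d=ray(c,280,210);print(M.T@(p-o['eef_pos']),M.T@d)
print(load('wrist0')['intrinsics'])
```

```text
[[-0.001  0.34   0.94 ]
 [-0.001  0.94  -0.34 ]
 [-1.    -0.002 -0.   ]]
[-0.14157011 -0.00054056 -0.08206758] [0.94881123 0.01343654 0.3158483 ]
[[355.2887593    0.         275.23817229]
 [  0.         355.2887593  210.69300367]
 [  0.           0.           1.        ]]
```

Request:
arm_command([
  {"roll": -0.123, "fingers": 0},
  {"roll": -0.123, "fingers": 0},
  {"roll": -0.123, "fingers": 0},
  {"roll": -0.123, "fingers": 0},
  {"roll": -0.123, "fingers": 0},
  {"roll": -0.123, "fingers": 0},
  {"roll": -0.123, "fingers": 0},
  {"roll": -0.123, "fingers": 0},
  {"roll": -0.123, "fingers": 0},
  {"roll": -0.123, "fingers": 0},
  {"roll": -0.123, "fingers": 0},
  {"roll": -0.123, "fingers": 0},
  {"roll": -0.123, "fingers": 0},
  {"roll": -0.123, "fingers": 0},
  {"roll": -0.123, "fingers": 0},
])

```text
schema error: expected keys x, y, z, roll, fingers
```

```bash
cat >> h.py <<'E'
def st():
    o=get_obs();M=R.from_quat(o['tool_rot']).as_matrix()
    print('t',round(o['clock'],2),'p',o['eef_pos'].round(4),'yawy',round(float(np.arctan2(M[1,1],M[0,1])),4),'tilt',M[2].round(4),'j',o['joint_pos'].round(3),'F',o['ft_force'].round(2),'T',o['ft_torque'].round(3),'w',round(o['grip_width'],4))
    return o,M
def to(P):
    o,M=st(); d=M.T@(np.array(P)-o['eef_pos']); print('tool delta',d.round(4))
E
python3 -c "
from h import *
to([0.50,0.10,0.25])"
```

```text
t 0.15 p [0.1698 0.4698 0.2306] yawy 1.224 tilt [-1.     -0.0015 -0.    ] j [1.224 0.241 0.004 1.335 0.    1.571] F [ 0.88  0.13 -1.04] T [ 0.022 -0.032 -0.028] w 0.0859
tool delta [-0.019  -0.2356  0.4362]
```

All keys needed.

Request:
arm_command([
  {"x": 0, "y": 0, "z": 0, "roll": -0.123, "fingers": 0},
  {"x": 0, "y": 0, "z": 0, "roll": -0.123, "fingers": 0},
  {"x": 0, "y": 0, "z": 0, "roll": -0.123, "fingers": 0},
  {"x": 0, "y": 0, "z": 0, "roll": -0.123, "fingers": 0},
  {"x": 0, "y": 0, "z": 0, "roll": -0.123, "fingers": 0},
  {"x": 0, "y": 0, "z": 0, "roll": -0.123, "fingers": 0},
  {"x": 0, "y": 0, "z": 0, "roll": -0.123, "fingers": 0},
  {"x": 0, "y": 0, "z": 0, "roll": -0.123, "fingers": 0},
  {"x": 0, "y": 0, "z": 0, "roll": -0.123, "fingers": 0},
  {"x": 0, "y": 0, "z": 0, "roll": -0.123, "fingers": 0},
  {"x": 0, "y": 0, "z": 0, "roll": -0.123, "fingers": 0},
  {"x": 0, "y": 0, "z": 0, "roll": -0.123, "fingers": 0},
  {"x": 0, "y": 0, "z": 0, "roll": -0.123, "fingers": 0},
  {"x": 0, "y": 0, "z": 0, "roll": -0.123, "fingers": 0},
  {"x": 0, "y": 0, "z": 0, "roll": -0.123, "fingers": 0},
])

```text
clock: 1.4
eef_pos: [0.1683, 0.4657, 0.2244]
tool_rot: [-0.493, 0.514, 0.488, 0.505]
ft_force: [0.1, -0.3, 0.3]
grip_width: 0.0003
```

```bash
python3 -c "
from h import *
to([0.52,0.12,0.25])"
```

```text
t 1.4 p [0.1683 0.4657 0.2244] yawy 3.1031 tilt [-0.9999  0.0047 -0.0149] j [ 1.224  0.247 -0.005  1.335  0.    -0.308] F [ 0.13 -0.34  0.34] T [-0.024 -0.012  0.006] w 0.0003
tool delta [-0.0224 -0.3646 -0.3322]
```

Request:
arm_command([
  {"x": -0.002, "y": -0.028, "z": -0.0255, "roll": 0, "fingers": 0},
  {"x": -0.002, "y": -0.028, "z": -0.0255, "roll": 0, "fingers": 0},
  {"x": -0.002, "y": -0.028, "z": -0.0255, "roll": 0, "fingers": 0},
  {"x": -0.002, "y": -0.028, "z": -0.0255, "roll": 0, "fingers": 0},
  {"x": -0.002, "y": -0.028, "z": -0.0255, "roll": 0, "fingers": 0},
  {"x": -0.002, "y": -0.028, "z": -0.0255, "roll": 0, "fingers": 0},
  {"x": -0.002, "y": -0.028, "z": -0.0255, "roll": 0, "fingers": 0},
  {"x": -0.002, "y": -0.028, "z": -0.0255, "roll": 0, "fingers": 0},
  {"x": -0.002, "y": -0.028, "z": -0.0255, "roll": 0, "fingers": 0},
  {"x": -0.002, "y": -0.028, "z": -0.0255, "roll": 0, "fingers": 0},
  {"x": -0.002, "y": -0.028, "z": -0.0255, "roll": 0, "fingers": 0},
  {"x": -0.002, "y": -0.028, "z": -0.0255, "roll": 0, "fingers": 0},
  {"x": -0.002, "y": -0.028, "z": -0.0255, "roll": 0, "fingers": 0},
])

```text
clock: 2.48
eef_pos: [0.5311, 0.114, 0.2493]
tool_rot: [-0.497, 0.511, 0.495, 0.497]
ft_force: [0.8, 1.0, -0.0]
grip_width: 0.0002
```

```bash
python3 -c "
from h import *
st();snap('wrist','w1.png');st()"
```

```text
t 2.48 p [0.5311 0.114  0.2493] yawy 3.1263 tilt [-0.9998  0.0116 -0.017 ] j [ 0.219  0.333  0.178  1.431 -0.014 -1.336] F [ 0.78  0.95 -0.  ] T [-0.019 -0.011  0.003] w 0.0002
t 2.53 p [0.5362 0.1089 0.249 ] yawy 3.12 tilt [-0.9998  0.0069 -0.021 ] j [ 0.211  0.339  0.184  1.428 -0.019 -1.338] F [ 5.55 -1.98  0.94] T [-0.058 -0.392 -0.046] w 0.0002
```

View pics/w1.png

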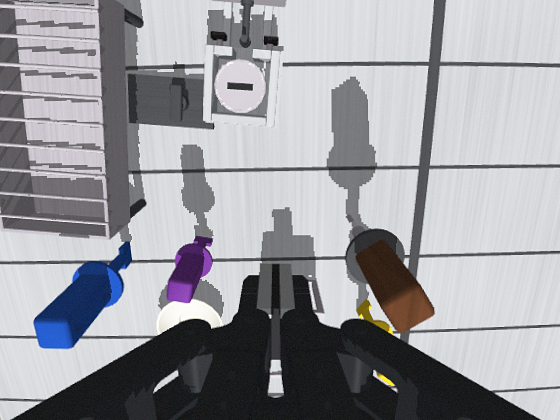

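Run:
```python
from h import *
a=cv2.imread('pics/w1.png')[0:140,190:330]; cv2.imwrite('pics/w1z.png',cv2.resize(a,None,fx=4,fy=4,interpolation=cv2.INTER_CUBIC))
```

```text
(no output)
```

View pics/w1z.png

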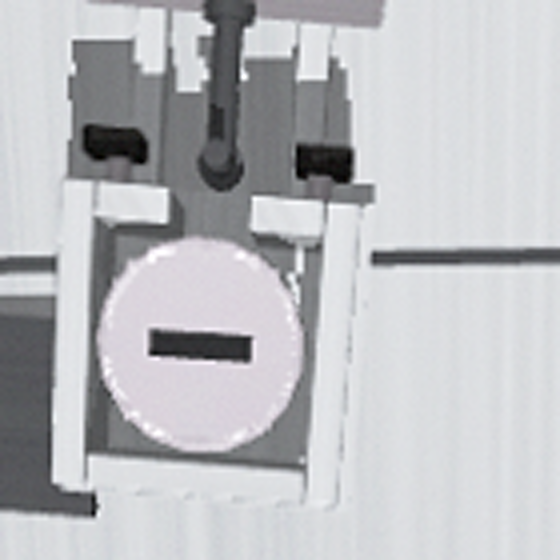

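Run:
```python
from h import *
c=load('w1')
for n,u,v,z in [('cam',201,344,.05),('slotR',252,348,.05),('slotL',149,342,.05),('hTL',65,182,.047),('hTR',371,188,.047),('hBL',54,487,.047),('hBR',336,504,.047),('bolt',222,165,.038),('discT',201,236,.05),('discB',201,450,.05),('discL',98,344,.05),('discR',304,344,.05),('flangeR',384,22,.0)]:
    print(n,atz(c,u/4+190,v/4,z).round(4))
```

```text
cam [0.559  0.0225 0.05  ]
slotR [0.5474 0.0235 0.05  ]
slotL [0.5709 0.0218 0.05  ]
hTL [ 0.5884 -0.013   0.047 ]
hTR [ 0.5197 -0.0106  0.047 ]
hBL [0.5954 0.054  0.047 ]
hBR [0.5287 0.0591 0.047 ]
bolt [ 0.5536 -0.0172  0.038 ]
discT [ 0.5581 -0.0007  0.05  ]
discB [0.56  0.046 0.05 ]
discL [0.5825 0.022  0.05  ]
discR [0.5354 0.0228 0.05  ]
flangeR [ 0.5146 -0.0554  0.    ]
```

Request:
arm_command([
  {"x": 0.004, "y": 0, "z": -0.037, "roll": 0.006, "fingers": 0},
  {"x": 0.004, "y": 0, "z": -0.037, "roll": 0.006, "fingers": 0},
  {"x": 0.004, "y": 0, "z": -0.037, "roll": 0.006, "fingers": 0},
  {"x": 0.004, "y": 0, "z": -0.037, "roll": 0.006, "fingers": 0},
  {"x": 0.004, "y": 0, "z": -0.037, "roll": 0.006, "fingers": 0},
  {"x": 0.004, "y": 0, "z": -0.037, "roll": 0.006, "fingers": 0},
  {"x": 0.004, "y": 0, "z": -0.037, "roll": 0.006, "fingers": 0},
  {"x": 0.004, "y": 0, "z": -0.037, "roll": 0.006, "fingers": 0},
  {"x": 0.004, "y": 0, "z": -0.037, "roll": 0.006, "fingers": 0},
  {"x": 0.004, "y": 0, "z": -0.037, "roll": 0.006, "fingers": 0},
  {"x": 0.0, "y": 0, "z": 0, "roll": 0.0, "fingers": 0},
])

```text
clock: 3.45
eef_pos: [0.5167, -0.2747, 0.2081]
tool_rot: [-0.48, 0.529, 0.477, 0.513]
ft_force: [-0.2, 0.8, -0.2]
grip_width: 0.0003
```

```bash
python3 -c "
from h import *
to([.537,-.262,.03]);snap('wrist','w2.png');st()"
```

```text
t 3.45 p [ 0.5167 -0.2747  0.2081] yawy 3.0563 tilt [-0.9997  0.0122 -0.0194] j [-0.477  0.424  0.205  1.355 -0.023 -1.963] F [-0.23  0.84 -0.2 ] T [ 0.055 -0.016 -0.05 ] w 0.0003
tool delta [ 0.1775 -0.0213  0.0179]
t 3.5 p [ 0.5169 -0.272   0.2082] yawy 3.0581 tilt [-0.9998  0.0126 -0.017 ] j [-0.474  0.423  0.203  1.356 -0.021 -1.961] F [0.06 0.58 0.92] T [ 0.061 -0.007  0.025] w -0.0
```

View pics/w2.png

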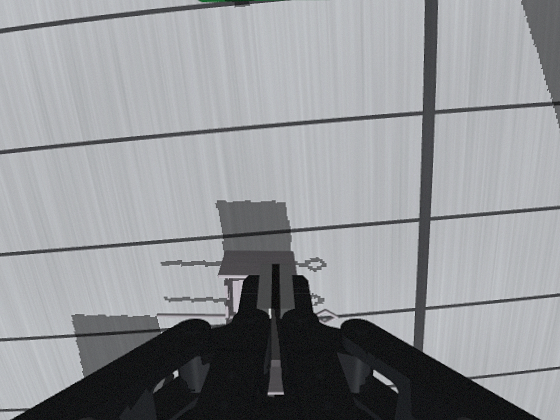

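Run:
```python
from h import *
c=load('w2')
for u,v,z in [(219,275,.064),(297,273,.064),(222,252,.01),(294,250,.01)]: print(atz(c,u,v,z).round(4))
```

```text
[ 0.5708 -0.2079  0.064 ]
[ 0.5008 -0.2036  0.064 ]
[ 0.5753 -0.2067  0.01  ]
[ 0.5002 -0.2023  0.01  ]
```

Request:
arm_command([
  {"x": 0.025, "y": -0.003, "z": 0.002, "roll": 0, "fingers": 0},
  {"x": 0.025, "y": -0.003, "z": 0.002, "roll": 0, "fingers": 0},
  {"x": 0.025, "y": -0.003, "z": 0.002, "roll": 0, "fingers": 0},
  {"x": 0.025, "y": -0.003, "z": 0.002, "roll": 0, "fingers": 0},
  {"x": 0.025, "y": -0.003, "z": 0.002, "roll": 0, "fingers": 0},
  {"x": 0.025, "y": -0.003, "z": 0.002, "roll": 0, "fingers": 0},
  {"x": 0.02, "y": -0.003, "z": 0.002, "roll": 0, "fingers": 0},
  {"x": 0, "y": 0, "z": 0, "roll": 0, "fingers": 0},
])

```text
clock: 4.17
eef_pos: [0.5397, -0.254, 0.0333]
tool_rot: [-0.481, 0.525, 0.479, 0.514]
ft_force: [-0.9, -0.0, 0.3]
grip_width: 0.0002
```

```bash
python3 -c "
from h import *
to([.537,-.222,.03])"
```

```text
t 4.17 p [ 0.5397 -0.254   0.0333] yawy 3.0628 tilt [-0.9999  0.0087 -0.0141] j [-0.432  0.581 -0.021  0.972 -0.016 -1.924] F [-0.88 -0.02  0.31] T [0.013 0.006 0.012] w 0.0002
tool delta [0.0029 0.0052 0.0317]
```

Request:
arm_command([
  {"x": 0, "y": 0, "z": 0.01, "roll": 0, "fingers": 0},
  {"x": 0, "y": 0, "z": 0.01, "roll": 0, "fingers": 0},
  {"x": 0, "y": 0, "z": 0.008, "roll": 0, "fingers": 0},
  {"x": 0, "y": 0, "z": 0.004, "roll": 0, "fingers": 0},
  {"x": 0, "y": 0, "z": 0.004, "roll": 0, "fingers": 0},
  {"x": 0, "y": 0, "z": 0.004, "roll": 0, "fingers": 0},
])

```text
clock: 4.67
eef_pos: [0.5437, -0.2111, 0.037]
tool_rot: [-0.484, 0.527, 0.477, 0.511]
ft_force: [-0.8, -6.2, -5.2]
grip_width: -0.0001
```

```bash
python3 -c "
from h import *
st()"
```

```text
t 4.67 p [ 0.5437 -0.2111  0.037 ] yawy 3.0647 tilt [-0.9997  0.0075 -0.0234] j [-0.358  0.552 -0.061  0.958 -0.025 -1.851] F [-0.8  -6.19 -5.23] T [-1.347  0.233  0.007] w -0.0001
```

Request:
arm_command([
  {"x": 0.001, "y": 0, "z": 0.004, "roll": 0, "fingers": 0},
  {"x": 0.001, "y": 0, "z": 0.004, "roll": 0, "fingers": 0},
  {"x": 0.001, "y": 0, "z": 0.003, "roll": 0, "fingers": 0},
])

```text
clock: 4.92
eef_pos: [0.5443, -0.2053, 0.0372]
tool_rot: [-0.487, 0.531, 0.472, 0.509]
ft_force: [-1.6, -4.7, -1.4]
grip_width: -0.0
```

```bash
python3 -c "
from h import *
st()"
```

```text
t 4.92 p [ 0.5443 -0.2053  0.0372] yawy 3.0607 tilt [-0.9993  0.0051 -0.038 ] j [-0.341  0.546 -0.073  0.947 -0.038 -1.831] F [-1.65 -4.72 -1.37] T [-0.905  0.33  -0.012] w -0.0
```

Request:
arm_command([
  {"x": 0.001, "y": 0, "z": 0.008, "roll": 0, "fingers": 0},
  {"x": 0.001, "y": 0, "z": 0.008, "roll": 0, "fingers": 0},
])

```text
clock: 5.08
eef_pos: [0.5452, -0.1964, 0.0374]
tool_rot: [-0.49, 0.536, 0.466, 0.506]
ft_force: [-2.7, -8.8, -0.8]
grip_width: -0.0001
```

```bash
python3 -c "
from h import *
st()"
```

```text
t 5.08 p [ 0.5452 -0.1964  0.0374] yawy 3.0546 tilt [-0.9986  0.003  -0.0537] j [-0.318  0.539 -0.085  0.937 -0.053 -1.802] F [-2.7  -8.84 -0.8 ] T [-1.74   0.489  0.065] w -0.0001
```

Request:
arm_command([
  {"x": 0.001, "y": 0, "z": 0.009, "roll": 0, "fingers": 0},
])

```text
clock: 5.17
eef_pos: [0.5458, -0.1914, 0.0375]
tool_rot: [-0.491, 0.538, 0.462, 0.505]
ft_force: [-3.0, -11.7, 0.1]
grip_width: 0.0
```

```bash
python3 -c "
from h import *
st();snap('top','t3.png');st()"
```

```text
t 5.17 p [ 0.5458 -0.1914  0.0375] yawy 3.0512 tilt [-0.9981  0.0017 -0.0623] j [-0.305  0.535 -0.092  0.932 -0.061 -1.786] F [ -3.   -11.69   0.13] T [-1.973  0.672 -0.015] w 0.0
t 5.22 p [ 0.5459 -0.1894  0.0374] yawy 3.0527 tilt [-0.9982  0.0017 -0.0601] j [-0.303  0.535 -0.092  0.932 -0.059 -1.785] F [-1.65 -3.79 -0.45] T [-0.826  0.377 -0.004] w -0.0001
```

Run:
```python
from h import *
a=cv2.imread('pics/t3.png')[170:270,230:350]; cv2.imwrite('pics/t3z.png',cv2.resize(a,None,fx=6,fy=6,interpolation=cv2.INTER_CUBIC))
```

```text
(no output)
```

View pics/t3z.png

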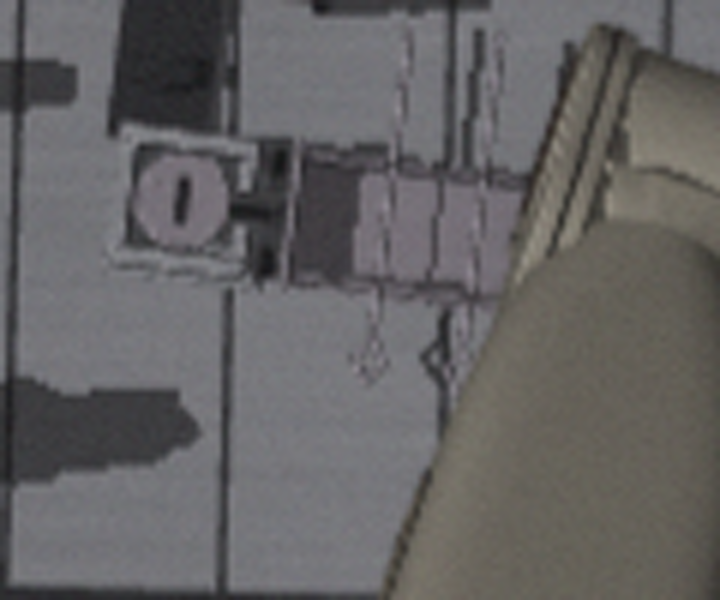

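Run:
```python
from h import *
c=load('t3')
a=atz(c,181/6+230,203/6+170,.05);b=atz(c,288/6+230,212/6+170,.064);print(a,b,(b-a)@[-.08,-.997,0])
```

```text
[0.55787315 0.02260646 0.05      ] [ 0.55389411 -0.03028466  0.064     ] 0.053050771608197766
```

Request:
arm_command([
  {"x": 0.001, "y": 0, "z": 0.007, "roll": 0, "fingers": 0},
])

```text
clock: 5.3
eef_pos: [0.5463, -0.1862, 0.0376]
tool_rot: [-0.492, 0.54, 0.46, 0.504]
ft_force: [-3.8, -15.8, -1.8]
grip_width: -0.0003
```

```bash
python3 -c "
from h import *
st()"
```

```text
t 5.3 p [ 0.5463 -0.1862  0.0376] yawy 3.0497 tilt [-9.977e-01  6.000e-04 -6.830e-02] j [-0.293  0.532 -0.097  0.928 -0.067 -1.773] F [ -3.76 -15.75  -1.84] T [-3.236  0.726  0.008] w -0.0003
```

Request:
arm_command([
  {"x": 0.001, "y": 0, "z": 0.005, "roll": 0, "fingers": 0},
])

```text
clock: 5.38
eef_pos: [0.5462, -0.1862, 0.0378]
tool_rot: [-0.494, 0.544, 0.456, 0.502]
ft_force: [-3.5, -17.4, -3.5]
grip_width: -0.0
```

```bash
python3 -c "
from h import *
st()"
```

```text
t 5.38 p [ 0.5462 -0.1862  0.0378] yawy 3.0461 tilt [-9.968e-01 -3.000e-04 -7.990e-02] j [-0.287  0.531 -0.101  0.924 -0.078 -1.763] F [ -3.46 -17.37  -3.52] T [-3.163  0.648  0.019] w -0.0
```

Request:
arm_command([
  {"x": 0, "y": 0, "z": -0.0005, "roll": 0, "fingers": 0},
  {"x": 0, "y": 0, "z": -0.0015, "roll": 0, "fingers": 0},
  {"x": 0, "y": 0, "z": -0.0015, "roll": 0, "fingers": 0},
  {"x": 0, "y": 0, "z": -0.002, "roll": 0, "fingers": 0},
  {"x": 0, "y": 0, "z": -0.002, "roll": 0, "fingers": 0},
  {"x": 0, "y": 0, "z": -0.0025, "roll": 0, "fingers": 0},
])

```text
clock: 5.88
eef_pos: [0.548, -0.1972, 0.0441]
tool_rot: [-0.497, 0.542, 0.453, 0.504]
ft_force: [-0.3, -0.9, -1.6]
grip_width: 0.0002
```

```bash
python3 -c "
from h import *
st()"
```

```text
t 5.88 p [ 0.548  -0.1972  0.0441] yawy 3.0459 tilt [-0.9965 -0.0096 -0.0827] j [-0.304  0.525 -0.091  0.928 -0.079 -1.78 ] F [-0.3  -0.86 -1.61] T [ 0.059  0.014 -0.013] w 0.0002
```

Request:
arm_command([
  {"x": 0, "y": 0, "z": -0.006, "roll": 0, "fingers": 0},
  {"x": 0, "y": 0, "z": -0.01, "roll": 0, "fingers": 0},
  {"x": -0.02, "y": 0, "z": -0.006, "roll": 0, "fingers": 0},
  {"x": -0.035, "y": 0, "z": -0.005, "roll": 0, "fingers": 0},
  {"x": -0.035, "y": 0, "z": 0, "roll": 0, "fingers": 0},
  {"x": -0.035, "y": 0, "z": 0, "roll": 0, "fingers": 0},
  {"x": -0.02, "y": 0, "z": 0, "roll": 0, "fingers": 0},
])

```text
clock: 6.47
eef_pos: [0.5395, -0.216, 0.1886]
tool_rot: [-0.491, 0.546, 0.458, 0.501]
ft_force: [0.3, -0.2, 0.6]
grip_width: 0.0002
```

```bash
python3 -c "
from h import *
to([.563,.11,.18])"
```

```text
t 6.47 p [ 0.5395 -0.216   0.1886] yawy 3.0435 tilt [-0.9969  0.0076 -0.0788] j [-0.34   0.412  0.133  1.28  -0.078 -1.813] F [ 0.28 -0.19  0.56] T [ 0.054 -0.115  0.013] w 0.0002
tool delta [-0.0171  0.0085  0.3264]
```

Request:
arm_command([
  {"x": -0.002, "y": 0.001, "z": 0.036, "roll": 0, "fingers": 0},
  {"x": -0.002, "y": 0.001, "z": 0.036, "roll": 0, "fingers": 0},
  {"x": -0.002, "y": 0.001, "z": 0.036, "roll": 0, "fingers": 0},
  {"x": -0.002, "y": 0.001, "z": 0.036, "roll": 0, "fingers": 0},
  {"x": -0.002, "y": 0.001, "z": 0.036, "roll": 0, "fingers": 0},
  {"x": -0.002, "y": 0.001, "z": 0.036, "roll": 0, "fingers": 0},
  {"x": -0.002, "y": 0.001, "z": 0.036, "roll": 0, "fingers": 0},
  {"x": -0.002, "y": 0.001, "z": 0.036, "roll": 0, "fingers": 0},
  {"x": -0.002, "y": 0.001, "z": 0.036, "roll": 0, "fingers": 0},
  {"x": 0, "y": 0, "z": 0, "roll": 0, "fingers": 0},
])

```text
clock: 7.3
eef_pos: [0.5731, 0.1082, 0.19]
tool_rot: [-0.493, 0.546, 0.447, 0.509]
ft_force: [0.3, -0.7, 0.2]
grip_width: -0.0
```

```bash
python3 -c "
from h import *
to([.563,.09,.025]);snap('top','t4.png');snap('wrist','w4.png');st()
a=cv2.imread('pics/w4.png')[0:320,100:400]; cv2.imwrite('pics/w4z.png',cv2.resize(a,None,fx=2,fy=1.8,interpolation=cv2.INTER_CUBIC))"
```

```text
t 7.3 p [0.5731 0.1082 0.19  ] yawy 3.027 tilt [-0.9965 -0.0149 -0.082 ] j [ 0.229  0.436  0.173  1.321 -0.082 -1.226] F [ 0.35 -0.73  0.19] T [ 0.041 -0.033 -0.005] w -0.0
tool delta [ 0.1658  0.0105 -0.0056]
t 7.4 p [0.5727 0.1035 0.1901] yawy 3.0232 tilt [-0.9962 -0.0146 -0.0854] j [ 0.223  0.434  0.17   1.322 -0.086 -1.228] F [ 0.49 -0.9   0.63] T [0.086 0.064 0.014] w 0.0
```

View pics/w4.png

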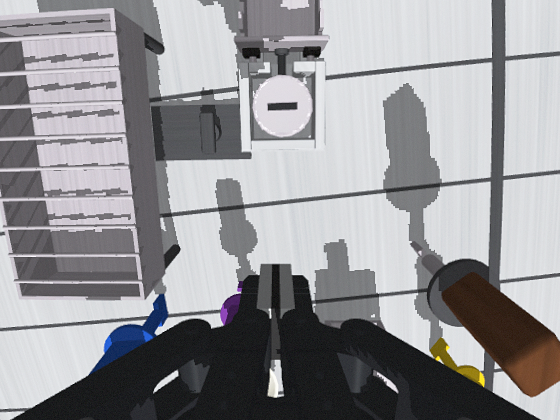

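Request:
arm_command([
  {"x": 0.027, "y": 0.002, "z": 0.001, "roll": 0, "fingers": 0},
  {"x": 0.027, "y": 0.002, "z": 0.001, "roll": 0, "fingers": 0},
  {"x": 0.027, "y": 0.002, "z": 0.001, "roll": 0, "fingers": 0},
  {"x": 0.027, "y": 0.002, "z": 0.001, "roll": 0, "fingers": 0},
  {"x": 0.027, "y": 0.002, "z": 0.001, "roll": 0, "fingers": 0},
  {"x": 0.025, "y": 0.002, "z": 0.001, "roll": 0, "fingers": 0},
  {"x": 0, "y": 0, "z": 0, "roll": 0, "fingers": 0},
])

```text
clock: 7.98
eef_pos: [0.5666, 0.0837, 0.0287]
tool_rot: [-0.492, 0.549, 0.439, 0.514]
ft_force: [-1.2, 0.7, -0.3]
grip_width: -0.0001
```

Run:
```python
from h import *
st()
c=load('w4')
for u,v,z in [(282,106,.05),(267.5,106,.05),(298,105.5,.05),(240,150,.047),(324,150,.047),(238,38,.064),(328,38,.064)]: print(atz(c,u,v,z).round(4))
```

```text
t 7.98 p [0.5666 0.0837 0.0287] yawy 3.0094 tilt [-0.996  -0.0245 -0.0862] j [ 0.194  0.548 -0.099  0.928 -0.09  -1.243] F [-1.25  0.71 -0.29] T [ 0.072  0.062 -0.005] w -0.0001
[0.5596 0.0225 0.05  ]
[0.5709 0.0212 0.05  ]
[0.5471 0.0236 0.05  ]
[0.5973 0.0528 0.047 ]
[0.5296 0.0605 0.047 ]
[ 0.5859 -0.0277  0.064 ]
[ 0.5217 -0.0201  0.064 ]
```

Request:
arm_command([
  {"x": 0, "y": 0, "z": -0.008, "roll": 0, "fingers": 0},
  {"x": 0, "y": 0, "z": -0.007, "roll": 0, "fingers": 0},
  {"x": 0, "y": 0, "z": -0.005, "roll": 0, "fingers": 0},
  {"x": 0, "y": 0, "z": -0.005, "roll": 0, "fingers": 0},
])

```text
clock: 8.32
eef_pos: [0.5637, 0.0669, 0.0309]
tool_rot: [-0.483, 0.542, 0.449, 0.521]
ft_force: [1.4, 16.6, -11.1]
grip_width: -0.0
```

```bash
python3 -c "
from h import *
st()"
```

```text
t 8.32 p [0.5637 0.0669 0.0309] yawy 3.0109 tilt [-0.9984 -0.0182 -0.0541] j [ 0.149  0.531 -0.119  0.918 -0.057 -1.291] F [  1.42  16.63 -11.11] T [ 3.831 -0.191  0.109] w -0.0
```

Works: tilt is shrinking. Continue.

Request:
arm_command([
  {"x": -0.001, "y": 0, "z": -0.005, "roll": 0, "fingers": 0},
  {"x": -0.001, "y": 0, "z": -0.005, "roll": 0, "fingers": 0},
  {"x": -0.001, "y": 0, "z": -0.004, "roll": 0, "fingers": 0},
])

```text
clock: 8.57
eef_pos: [0.5629, 0.0673, 0.0361]
tool_rot: [-0.476, 0.53, 0.461, 0.529]
ft_force: [0.4, 11.5, -7.5]
grip_width: 0.0002
```

```bash
python3 -c "
from h import *
st()"
```

```text
t 8.57 p [0.5629 0.0673 0.0361] yawy 3.0197 tilt [-0.9998 -0.0148 -0.0167] j [ 0.13   0.519 -0.124  0.918 -0.02  -1.319] F [ 0.4  11.46 -7.46] T [ 2.468 -0.066  0.005] w 0.0002
```

Request:
arm_command([
  {"x": 0.001, "y": 0, "z": -0.004, "roll": 0, "fingers": 0},
  {"x": 0, "y": 0, "z": 0.006, "roll": 0, "fingers": 0},
  {"x": 0, "y": 0, "z": 0.01, "roll": 0, "fingers": 0},
  {"x": -0.02, "y": 0, "z": 0.01, "roll": 0, "fingers": 0},
  {"x": -0.035, "y": 0, "z": 0.005, "roll": 0, "fingers": 0},
  {"x": -0.035, "y": 0, "z": 0.005, "roll": 0, "fingers": 0},
  {"x": -0.035, "y": 0, "z": 0.005, "roll": 0, "fingers": 0},
  {"x": -0.03, "y": 0, "z": 0.005, "roll": 0, "fingers": 0},
  {"x": 0, "y": 0, "z": 0, "roll": 0, "fingers": 0},
])

```text
clock: 9.32
eef_pos: [0.5703, 0.1125, 0.2101]
tool_rot: [-0.477, 0.525, 0.458, 0.536]
ft_force: [1.8, 0.9, 0.6]
grip_width: 0.0003
```

```bash
python3 -c "
from h import *
to([.5115,.31,.2]);"
```

```text
t 9.32 p [0.5703 0.1125 0.2101] yawy 3.0159 tilt [-0.9995 -0.031  -0.0067] j [ 0.203  0.39   0.158  1.312 -0.016 -1.242] F [1.75 0.89 0.58] T [-0.007 -0.035 -0.044] w 0.0003
tool delta [0.0062 0.0834 0.1886]
```

Request:
arm_command([
  {"x": -0.004, "y": 0.012, "z": 0.033, "roll": 0, "fingers": 0.6},
  {"x": -0.004, "y": 0.012, "z": 0.033, "roll": 0, "fingers": 0.6},
  {"x": -0.004, "y": 0.012, "z": 0.033, "roll": 0, "fingers": 0.6},
  {"x": -0.004, "y": 0.012, "z": 0.033, "roll": 0, "fingers": 0.6},
  {"x": -0.004, "y": 0.012, "z": 0.033, "roll": 0, "fingers": 0.6},
  {"x": -0.004, "y": 0.012, "z": 0.033, "roll": 0, "fingers": 0.6},
  {"x": -0.004, "y": 0.012, "z": 0.033, "roll": 0, "fingers": 0.6},
  {"x": 0, "y": 0, "z": 0, "roll": 0, "fingers": 0.6},
  {"x": 0, "y": 0, "z": 0, "roll": 0, "fingers": 0.6},
])

```text
clock: 10.07
eef_pos: [0.5232, 0.3596, 0.2537]
tool_rot: [-0.481, 0.517, 0.447, 0.55]
ft_force: [-0.0, -0.6, 0.2]
grip_width: 0.051
```

```bash
python3 -c "
from h import *
st();snap('wrist','w5.png');st()"
```

```text
t 10.07 p [0.5232 0.3596 0.2537] yawy 3.0028 tilt [-0.9978 -0.0664  0.0039] j [ 0.623  0.47   0.391  1.441 -0.043 -0.81 ] F [-0.03 -0.59  0.19] T [-0.013  0.108 -0.013] w 0.051
t 10.12 p [0.5231 0.3598 0.2539] yawy 3.0025 tilt [-0.9978 -0.066   0.0052] j [ 0.622  0.469  0.391  1.441 -0.042 -0.811] F [-0.5   0.28  0.22] T [ 0.026  0.112 -0.054] w 0.0508
```

View pics/w5.png

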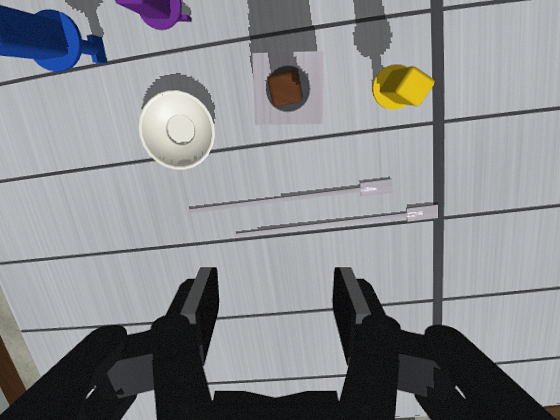

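Run:
```python
from h import *
a=cv2.imread('pics/w5.png')[40:140,235:345]; cv2.imwrite('pics/w5z.png',cv2.resize(a,None,fx=6,fy=6,interpolation=cv2.INTER_CUBIC))
```

```text
(no output)
```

View pics/w5z.png

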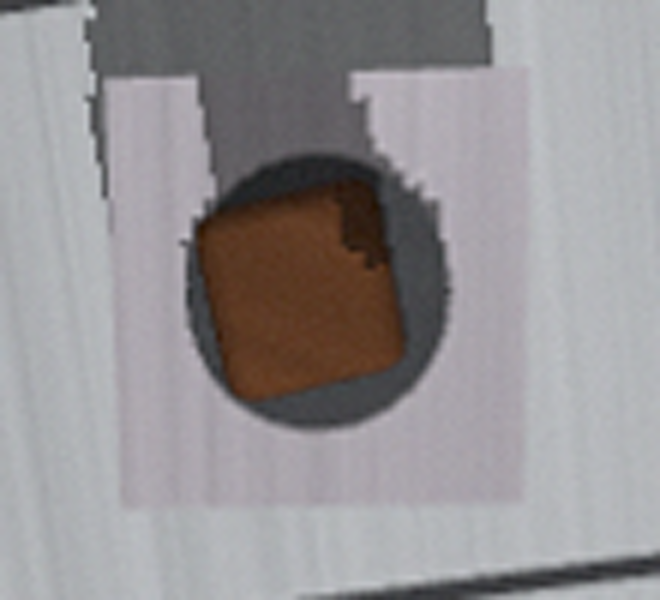

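Run:
```python
from h import *
c=load('w5')
def f(L,z):
    P=np.array([atz(c,u/6+235,v/6+40,z) for u,v in L]);print(P.round(4).tolist(),P.mean(0).round(4))
    for i in range(len(P)):
        d=P[(i+1)%len(P)]-P[i];print(round(float(np.hypot(*d[:2])),4),round(float(np.arctan2(d[1],d[0])),3))
f([(198,218),(374,178),(405,358),(238,404)],.136)
f([(105,75),(527,70),(527,502),(122,505)],.072)
f([(188,290),(318,155),(449,290),(318,430)],.076)
```

```text
[[0.5226, 0.2666, 0.136], [0.5021, 0.2652, 0.136], [0.5009, 0.2852, 0.136], [0.5209, 0.2878, 0.136]] [0.5117 0.2762 0.136 ]
0.0205 -3.07
0.0201 1.63
0.0201 0.126
0.0212 -1.49
[[0.5381, 0.2427, 0.072], [0.4794, 0.2504, 0.072], [0.4853, 0.3093, 0.072], [0.5448, 0.3019, 0.072]] [0.5119 0.2761 0.072 ]
0.0592 3.01
0.0592 1.471
0.06 -0.124
0.0597 -1.684
[[0.5303, 0.2731, 0.076], [0.5096, 0.2578, 0.076], [0.4935, 0.2782, 0.076], [0.5144, 0.2949, 0.076]] [0.5119 0.276  0.076 ]
0.0258 -2.502
0.026 2.238
0.0267 0.675
0.027 -0.939
```

Request:
arm_command([
  {"x": 0.0, "y": 0, "z": -0.02, "roll": -0.112, "fingers": 0.6},
  {"x": 0.0, "y": 0, "z": -0.02, "roll": -0.112, "fingers": 0.6},
  {"x": 0.02, "y": 0.0, "z": -0.02, "roll": 0, "fingers": 0.6},
  {"x": 0.02, "y": 0, "z": -0.015, "roll": 0, "fingers": 0.6},
  {"x": 0.02, "y": 0, "z": -0.005, "roll": 0, "fingers": 0.6},
  {"x": 0, "y": 0, "z": 0, "roll": 0, "fingers": 0.6},
])

```text
clock: 10.62
eef_pos: [0.531, 0.2701, 0.1971]
tool_rot: [0.542, -0.46, -0.501, -0.494]
ft_force: [-1.2, -0.6, -1.2]
grip_width: 0.0513
```

```bash
python3 -c "
from h import *
to([.5118,.2761,.17])"
```

```text
t 10.62 p [0.531  0.2701 0.1971] yawy -3.0523 tilt [-0.9971 -0.075  -0.0107] j [ 0.491  0.395  0.129  1.24  -0.039 -1.17 ] F [-1.16 -0.56 -1.17] T [-0.074  0.144  0.003] w 0.0513
tool delta [0.0256 0.0206 0.0079]
```

Request:
arm_command([
  {"x": 0.0, "y": 0.0125, "z": 0.004, "roll": 0, "fingers": 0.6},
  {"x": 0.0, "y": 0.0125, "z": 0.004, "roll": 0, "fingers": 0.6},
  {"x": 0.015, "y": 0, "z": 0, "roll": 0, "fingers": 0.6},
  {"x": 0, "y": 0, "z": 0, "roll": 0, "fingers": 0.6},
])

```text
clock: 10.95
eef_pos: [0.5081, 0.2701, 0.1833]
tool_rot: [0.54, -0.462, -0.497, -0.497]
ft_force: [-0.2, -1.1, -1.1]
grip_width: 0.0509
```

```bash
python3 -c "
from h import *
to([.5118,.2761,.092]);snap('wrist','w6.png')"
```

```text
t 10.95 p [0.5081 0.2701 0.1833] yawy -3.0631 tilt [-0.9969 -0.0776 -0.0113] j [ 0.511  0.362  0.043  1.186 -0.043 -1.139] F [-0.17 -1.09 -1.06] T [-0.003  0.133 -0.011] w 0.0509
tool delta [0.0913 0.003  0.0068]
```

View pics/w6.png

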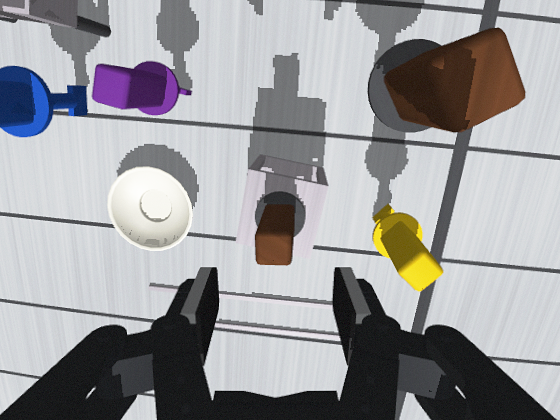

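Request:
arm_command([
  {"x": 0.02, "y": 0.001, "z": 0.002, "roll": 0, "fingers": 0.6},
  {"x": 0.02, "y": 0.001, "z": 0.002, "roll": 0, "fingers": 0.6},
  {"x": 0.02, "y": 0.001, "z": 0.001, "roll": 0, "fingers": 0.6},
  {"x": 0.02, "y": 0, "z": 0.001, "roll": 0, "fingers": 0.6},
  {"x": 0.008, "y": 0, "z": 0, "roll": 0, "fingers": 0.6},
  {"x": 0, "y": 0, "z": 0, "roll": 0, "fingers": 0.6},
])

```text
clock: 11.5
eef_pos: [0.5217, 0.278, 0.1069]
tool_rot: [0.542, -0.456, -0.493, -0.506]
ft_force: [-0.4, 0.4, 0.7]
grip_width: 0.0512
```

```bash
python3 -c "
from h import *
to([.5118,.2761,.09]);"
```

```text
t 11.5 p [0.5217 0.278  0.1069] yawy -3.0684 tilt [-0.9951 -0.0984 -0.0025] j [ 0.512  0.433 -0.061  0.989 -0.044 -1.134] F [-0.43  0.4   0.7 ] T [-0.035  0.136  0.017] w 0.0512
tool delta [ 0.0159  0.0117 -0.0011]
```

Request:
arm_command([
  {"x": 0.009, "y": 0.006, "z": -0.001, "roll": 0, "fingers": 0.6},
  {"x": 0.007, "y": 0.004, "z": 0, "roll": 0, "fingers": 0.6},
  {"x": 0, "y": 0, "z": 0, "roll": 0, "fingers": 0.6},
])

```text
clock: 11.75
eef_pos: [0.5163, 0.277, 0.0937]
tool_rot: [0.542, -0.454, -0.492, -0.508]
ft_force: [-0.7, -0.1, -0.9]
grip_width: 0.0513
```

```bash
python3 -c "
from h import *
to([.5118,.2761,.09]);snap('side','s7.png')
a=cv2.imread('pics/s7.png')[200:340,190:350]; cv2.imwrite('pics/s7z.png',cv2.resize(a,None,fx=4,fy=4,interpolation=cv2.INTER_CUBIC))"
```

```text
t 11.75 p [0.5163 0.277  0.0937] yawy -3.0702 tilt [-9.946e-01 -1.037e-01 -3.000e-04] j [ 0.516  0.432 -0.101  0.944 -0.045 -1.129] F [-0.7  -0.12 -0.89] T [-0.009  0.107  0.003] w 0.0513
tool delta [ 0.0032  0.0049 -0.0006]
```

View pics/s7z.png

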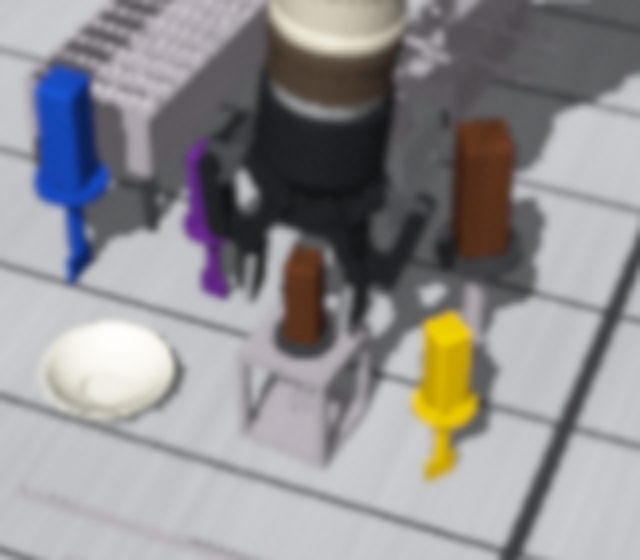

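Request:
arm_command([
  {"x": 0, "y": 0.003, "z": 0, "roll": 0, "fingers": 0.4},
  {"x": 0, "y": 0, "z": 0, "roll": 0, "fingers": 0},
  {"x": 0, "y": 0, "z": 0, "roll": 0, "fingers": 0},
  {"x": 0, "y": 0, "z": 0, "roll": 0, "fingers": 0},
  {"x": 0, "y": 0, "z": 0, "roll": 0, "fingers": 0},
])

```text
clock: 12.22
eef_pos: [0.5161, 0.2784, 0.0987]
tool_rot: [0.543, -0.452, -0.491, -0.511]
ft_force: [-0.4, 0.4, -1.8]
grip_width: 0.0211
```

```bash
python3 -c "
from h import *
st();"
```

```text
t 12.22 p [0.5161 0.2784 0.0987] yawy -3.0705 tilt [-0.9938 -0.111   0.0031] j [ 0.518  0.423 -0.102  0.944 -0.045 -1.126] F [-0.42  0.35 -1.76] T [-0.053  0.168  0.057] w 0.0211
```

Request:
arm_command([
  {"x": -0.008, "y": 0, "z": 0, "roll": 0, "fingers": 0},
  {"x": -0.006, "y": 0, "z": 0, "roll": 0, "fingers": 0},
  {"x": 0, "y": -0.006, "z": 0, "roll": 0, "fingers": 0},
])

```text
clock: 12.47
eef_pos: [0.5176, 0.2781, 0.1135]
tool_rot: [0.542, -0.453, -0.492, -0.509]
ft_force: [-17.2, -2.0, 6.4]
grip_width: 0.0214
```

```bash
python3 -c "
from h import *
st();snap('wrist','w8.png')
snap('side','s8.png')
a=cv2.imread('pics/s8.png')[200:340,190:350]; cv2.imwrite('pics/s8z.png',cv2.resize(a,None,fx=4,fy=4,interpolation=cv2.INTER_CUBIC))"
```

```text
t 12.47 p [0.5176 0.2781 0.1135] yawy -3.0695 tilt [-0.9945 -0.1049  0.0021] j [ 0.515  0.415 -0.071  0.988 -0.043 -1.13 ] F [-17.17  -1.98   6.37] T [-0.337  4.397  0.008] w 0.0214
```

View pics/w8.png

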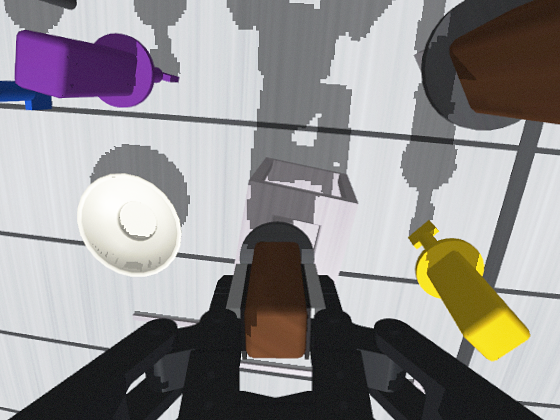

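View pics/s8z.png

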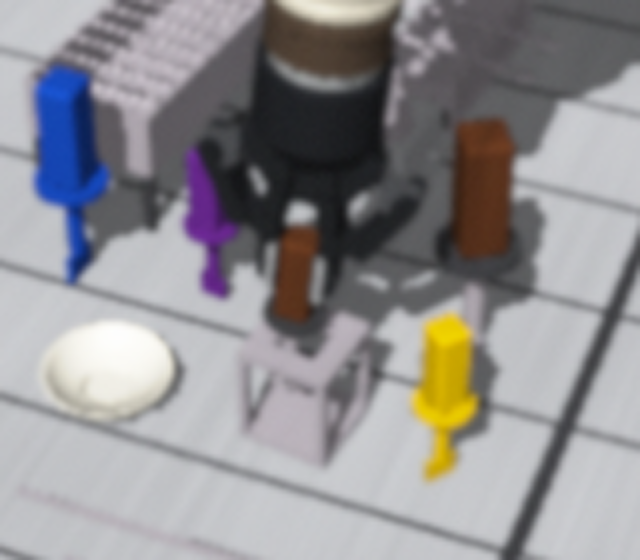

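Request:
arm_command([
  {"x": 0, "y": -0.004, "z": 0, "roll": 0, "fingers": 0},
  {"x": 0, "y": -0.004, "z": 0, "roll": 0, "fingers": 0},
  {"x": 0, "y": -0.004, "z": 0, "roll": 0, "fingers": 0},
])

```text
clock: 12.82
eef_pos: [0.5186, 0.2786, 0.1114]
tool_rot: [0.536, -0.459, -0.5, -0.502]
ft_force: [-8.2, 0.4, 2.5]
grip_width: 0.0214
```

```bash
python3 -c "
from h import *
st()"
```

```text
t 12.82 p [0.5186 0.2786 0.1114] yawy -3.0656 tilt [-0.9969 -0.0791  0.0034] j [ 0.508  0.435 -0.043  1.019 -0.03  -1.14 ] F [-8.18  0.37  2.47] T [0.054 2.13  0.016] w 0.0214
```

Request:
arm_command([
  {"x": 0, "y": -0.005, "z": 0, "roll": 0, "fingers": 0},
  {"x": 0, "y": -0.005, "z": 0, "roll": 0, "fingers": 0},
  {"x": 0, "y": -0.005, "z": 0, "roll": 0, "fingers": 0},
  {"x": 0, "y": -0.005, "z": 0, "roll": 0, "fingers": 0},
  {"x": 0, "y": -0.005, "z": 0, "roll": 0, "fingers": 0},
])

```text
clock: 13.23
eef_pos: [0.5211, 0.2798, 0.1084]
tool_rot: [0.526, -0.47, -0.515, -0.487]
ft_force: [-10.1, 0.3, 4.2]
grip_width: 0.0215
```

```bash
python3 -c "
from h import *
st()"
```

```text
t 13.23 p [0.5211 0.2798 0.1084] yawy -3.0576 tilt [-0.9996 -0.0284  0.0056] j [ 0.496  0.475  0.016  1.083 -0.006 -1.159] F [-10.12   0.32   4.17] T [-0.008  2.617  0.059] w 0.0215
```

Request:
arm_command([
  {"x": 0, "y": -0.005, "z": 0, "roll": 0, "fingers": 0},
  {"x": 0, "y": -0.005, "z": 0, "roll": 0, "fingers": 0},
  {"x": 0, "y": -0.005, "z": 0, "roll": 0, "fingers": 0},
  {"x": 0, "y": -0.005, "z": 0, "roll": 0, "fingers": 0},
  {"x": 0, "y": 0.006, "z": -0.001, "roll": 0, "fingers": 0},
  {"x": 0, "y": 0.006, "z": -0.001, "roll": 0, "fingers": 0},
])

```text
clock: 13.73
eef_pos: [0.511, 0.2779, 0.1057]
tool_rot: [-0.517, 0.479, 0.527, 0.475]
ft_force: [0.5, -0.8, -0.9]
grip_width: 0.0215
```

```bash
python3 -c "
from h import *
st()"
```

```text
t 13.73 p [0.511  0.2779 0.1057] yawy -3.0517 tilt [-0.9999  0.0144  0.0071] j [ 0.492  0.488  0.03   1.123  0.012 -1.169] F [ 0.54 -0.82 -0.86] T [0.011 0.001 0.046] w 0.0215
```

Request:
arm_command([
  {"x": -0.02, "y": 0, "z": 0, "roll": 0, "fingers": 0},
  {"x": -0.03, "y": 0, "z": 0, "roll": 0, "fingers": 0},
  {"x": -0.03, "y": 0, "z": 0, "roll": 0, "fingers": 0},
  {"x": -0.02, "y": 0, "z": 0, "roll": 0, "fingers": 0},
])

```text
clock: 14.07
eef_pos: [0.4962, 0.2667, 0.1716]
tool_rot: [-0.511, 0.501, 0.532, 0.453]
ft_force: [2.2, 1.7, -47.6]
grip_width: 0.0195
```

```bash
python3 -c "
from h import *
st();snap('wrist','w9.png')
snap('side','s9.png')
a=cv2.imread('pics/s9.png')[180:320,190:350]; cv2.imwrite('pics/s9z.png',cv2.resize(a,None,fx=4,fy=4,interpolation=cv2.INTER_CUBIC))"
```

```text
t 14.07 p [0.4962 0.2667 0.1716] yawy -3.0533 tilt [-0.9972  0.0708 -0.0234] j [ 0.49   0.456  0.155  1.345  0.006 -1.17 ] F [  2.17   1.68 -47.64] T [ 0.794 -1.017 -0.002] w 0.0195
```

View pics/w9.png

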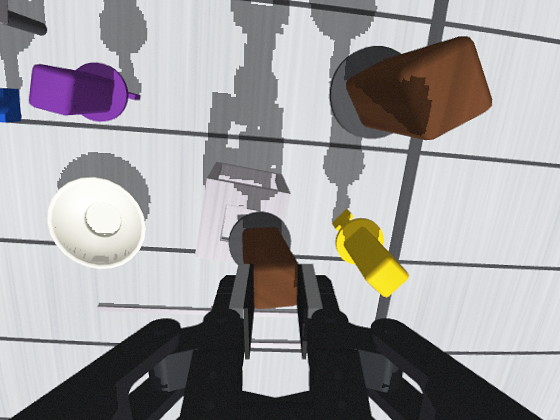

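View pics/s9z.png

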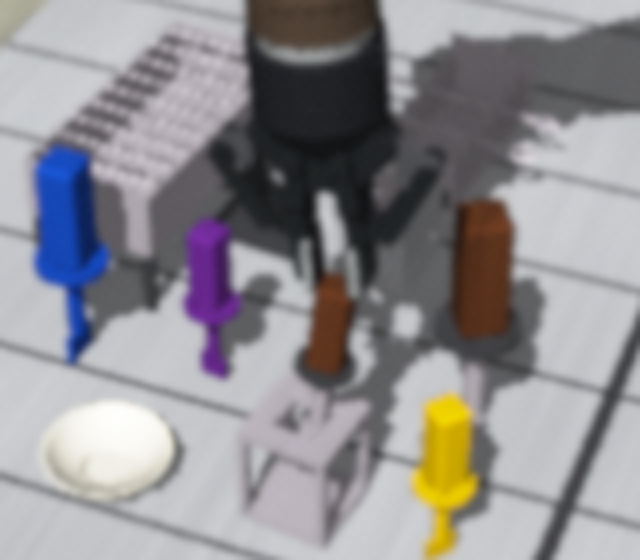

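Request:
arm_command([
  {"x": 0.008, "y": -0.003, "z": 0.002, "roll": 0, "fingers": 0},
  {"x": 0.008, "y": -0.003, "z": 0.002, "roll": 0, "fingers": 0},
])

```text
clock: 14.33
eef_pos: [0.5002, 0.2704, 0.1533]
tool_rot: [-0.51, 0.502, 0.532, 0.452]
ft_force: [-0.3, 0.3, -1.0]
grip_width: 0.0185
```

```bash
python3 -c "
from h import *
st();snap('wrist','w10.png')
snap('side','s10.png')
a=cv2.imread('pics/s10.png')[180:320,190:350]; cv2.imwrite('pics/s10z.png',cv2.resize(a,None,fx=4,fy=4,interpolation=cv2.INTER_CUBIC))"
```

```text
t 14.33 p [0.5002 0.2704 0.1533] yawy -3.0537 tilt [-0.997   0.0728 -0.0244] j [ 0.492  0.479  0.143  1.312  0.006 -1.168] F [-0.25  0.28 -0.95] T [ 0.011 -0.101 -0.051] w 0.0185
```

View pics/w10.png

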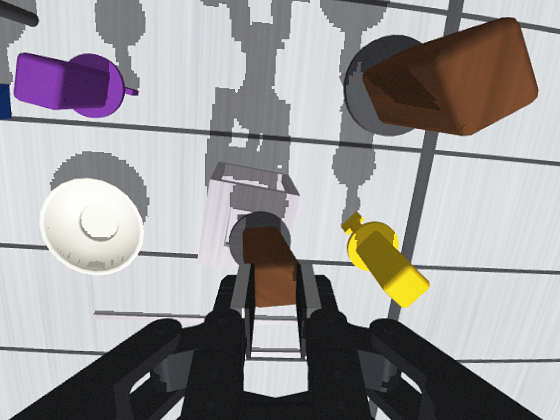

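View pics/s10z.png

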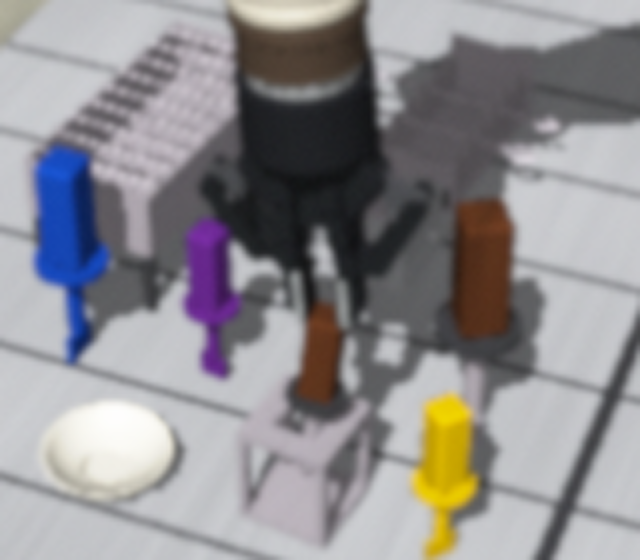

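```bash
python3 -c "
from h import *
c=load('w10')
for z in (.09,.1,.11): print(atz(c,260,238,z))
print(atz(c,240,215,.072),atz(c,298,190,.072),atz(c,213,170,.072))
for p in ([.5381,.2427,.072],[.4794,.2504,.072],[.4853,.3093,.072],[.5448,.3019,.072]): print(proj(c,p))
s=load('s10')
x=np.array([318,398])/4+[190,180]
o,d=ray(s,*x);print(o+d*(.277-o[1])/d[1], o+d*(.265-o[1])/d[1])
x=np.array([325,308])/4+[190,180]
o,d=ray(s,*x);print(o+d*(.277-o[1])/d[1], o+d*(.265-o[1])/d[1])
"
```

```text
[0.5043376  0.27369547 0.09      ]
[0.5049482  0.26980366 0.1       ]
[0.50555881 0.26591185 0.11      ]
[0.51767128 0.26526553 0.072     ] [0.4809724 0.2456266 0.072    ] [0.53649732 0.23650351 0.072     ]
[210.08519269 179.3878429 ]
[299.58331683 197.1943032 ]
[282.27874179 277.14979073]
[197.19832978 263.32032546]
[0.50415589 0.277      0.09005238] [0.50907324 0.265      0.07780028]
[0.49983704 0.277      0.16198093] [0.50468829 0.265      0.15082979]
```

Request:
arm_command([
  {"x": 0.0, "y": -0.007, "z": 0.002, "roll": 0, "fingers": 0},
  {"x": 0.006, "y": -0.001, "z": 0, "roll": 0, "fingers": 0},
  {"x": 0.006, "y": 0, "z": 0, "roll": 0, "fingers": 0},
])

```text
clock: 14.68
eef_pos: [0.5116, 0.2748, 0.1455]
tool_rot: [-0.512, 0.498, 0.531, 0.456]
ft_force: [-0.6, -0.7, -0.8]
grip_width: 0.0188
```

```bash
python3 -c "
from h import *
st();snap('wrist','w11.png')
snap('side','s11.png')
a=cv2.imread('pics/s11.png')[220:300,220:310]; cv2.imwrite('pics/s11z.png',cv2.resize(a,None,fx=6,fy=6,interpolation=cv2.INTER_CUBIC))"
```

```text
t 14.68 p [0.5116 0.2748 0.1455] yawy -3.0532 tilt [-0.9979  0.0612 -0.0199] j [ 0.49   0.498  0.154  1.291  0.006 -1.17 ] F [-0.59 -0.7  -0.84] T [ 0.04  -0.06  -0.065] w 0.0188
```

View pics/w11.png

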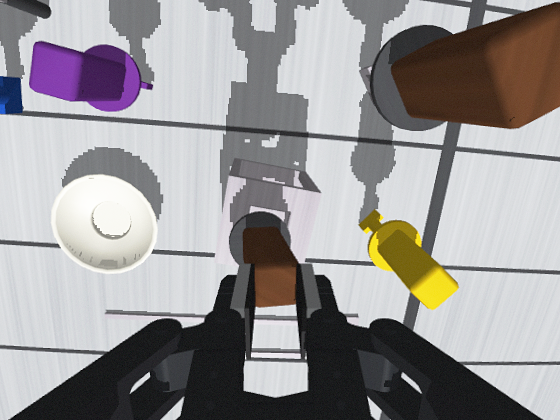

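View pics/s11z.png

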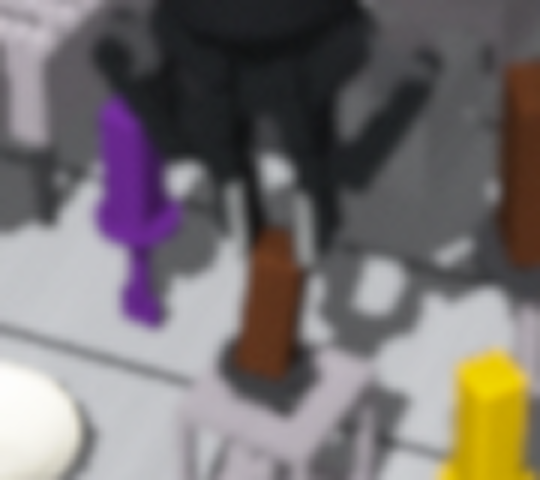

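```bash
python3 -c "
from h import *
c=load('w11')
for z in (.076,.083,.09): print(atz(c,260,238,z))
s=load('s11')
x=np.array([267,372])/6+[220,220]
for y in (.27,.277): o,d=ray(s,*x);print(o+d*(y-o[1])/d[1])
"
```

```text
[0.51601808 0.28093422 0.076     ]
[0.516369   0.27816745 0.083     ]
[0.51671992 0.27540068 0.09      ]
[0.52010995 0.27       0.06994529]
[0.51712569 0.277      0.07720704]
```

Request:
arm_command([
  {"x": 0.002, "y": 0.004, "z": -0.002, "roll": 0, "fingers": 0},
  {"x": 0.004, "y": 0, "z": 0, "roll": 0, "fingers": 0},
  {"x": 0.004, "y": 0, "z": 0, "roll": 0, "fingers": 0},
])

```text
clock: 15.03
eef_pos: [0.5064, 0.2718, 0.1361]
tool_rot: [-0.512, 0.497, 0.531, 0.457]
ft_force: [-0.2, -0.4, -0.7]
grip_width: 0.0188
```

```bash
python3 -c "
from h import *
st()"
```

```text
t 15.03 p [0.5064 0.2718 0.1361] yawy -3.0533 tilt [-0.998   0.0604 -0.0196] j [ 0.49   0.492  0.119  1.261  0.006 -1.17 ] F [-0.2  -0.4  -0.68] T [-0.008 -0.082 -0.042] w 0.0188
```

Request:
arm_command([
  {"x": 0.004, "y": 0, "z": 0.001, "roll": 0, "fingers": 0},
  {"x": 0.004, "y": 0, "z": 0, "roll": 0, "fingers": 0},
])

```text
clock: 15.2
eef_pos: [0.5083, 0.274, 0.1335]
tool_rot: [-0.513, 0.494, 0.53, 0.46]
ft_force: [-3.6, -1.4, 25.7]
grip_width: 0.0181
```

```bash
python3 -c "
from h import *
st();snap('wrist','w12.png')
snap('side','s12.png')
a=cv2.imread('pics/s12.png')[220:300,220:310]; cv2.imwrite('pics/s12z.png',cv2.resize(a,None,fx=6,fy=6,interpolation=cv2.INTER_CUBIC))"
```

```text
t 15.2 p [0.5083 0.274  0.1335] yawy -3.0532 tilt [-0.9985  0.0516 -0.0154] j [ 0.491  0.491  0.111  1.244  0.006 -1.168] F [-3.6  -1.42 25.74] T [-0.68   1.768 -0.051] w 0.0181
```

View pics/w12.png

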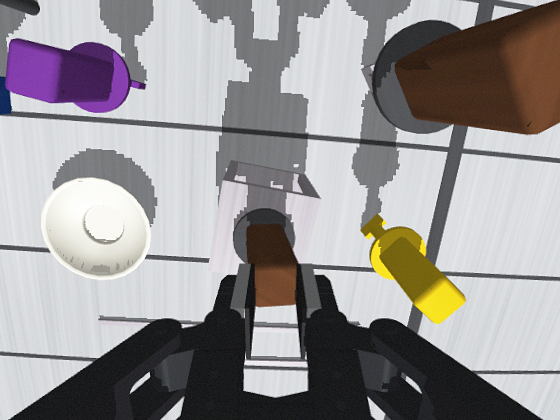

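View pics/s12z.png

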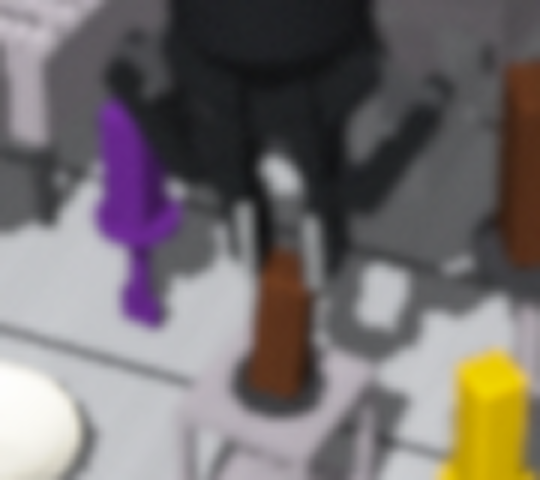

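Request:
arm_command([
  {"x": -0.002, "y": 0, "z": 0, "roll": 0, "fingers": 0.2},
  {"x": 0, "y": 0, "z": 0, "roll": 0, "fingers": 0.4},
  {"x": 0, "y": 0, "z": 0, "roll": 0, "fingers": 0.6},
  {"x": -0.01, "y": 0, "z": 0, "roll": 0, "fingers": 0.6},
  {"x": -0.01, "y": 0, "z": 0, "roll": 0, "fingers": 0.6},
])

```text
clock: 15.72
eef_pos: [0.5079, 0.2739, 0.1565]
tool_rot: [-0.513, 0.495, 0.53, 0.459]
ft_force: [0.2, -0.8, 0.2]
grip_width: 0.0512
```

```bash
python3 -c "
from h import *
st();snap('wrist','w13.png')
snap('side','s13.png')
a=cv2.imread('pics/s13.png')[220:300,220:310]; cv2.imwrite('pics/s13z.png',cv2.resize(a,None,fx=6,fy=6,interpolation=cv2.INTER_CUBIC))"
```

```text
t 15.72 p [0.5079 0.2739 0.1565] yawy -3.053 tilt [-0.9985  0.053  -0.016 ] j [ 0.491  0.476  0.149  1.298  0.006 -1.169] F [ 0.15 -0.78  0.18] T [ 0.058 -0.079  0.029] w 0.0512
```

View pics/w13.png

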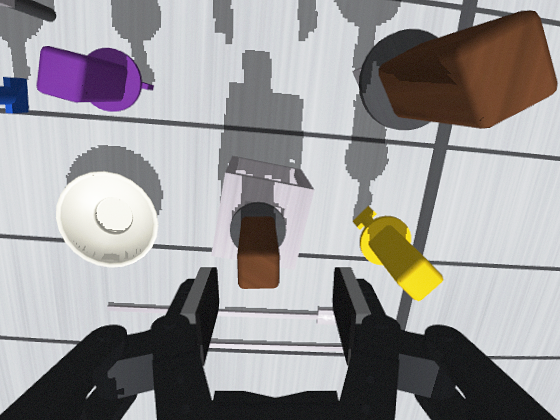

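View pics/s13z.png

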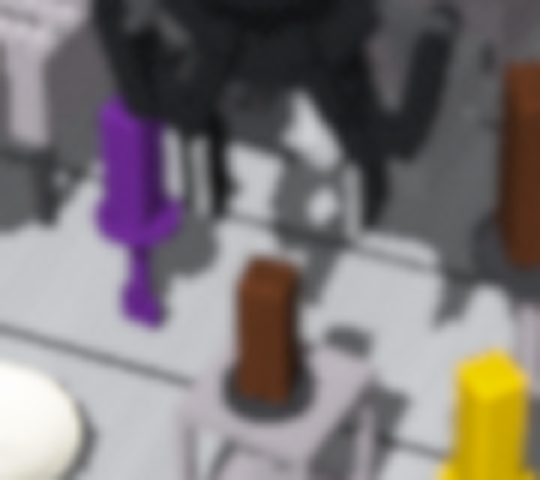

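Run:
```python
from h import *
a=cv2.imread('pics/w13.png')[150:300,210:320]; cv2.imwrite('pics/w13z.png',cv2.resize(a,None,fx=5,fy=5,interpolation=cv2.INTER_CUBIC))
```

```text
(no output)
```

View pics/w13z.png

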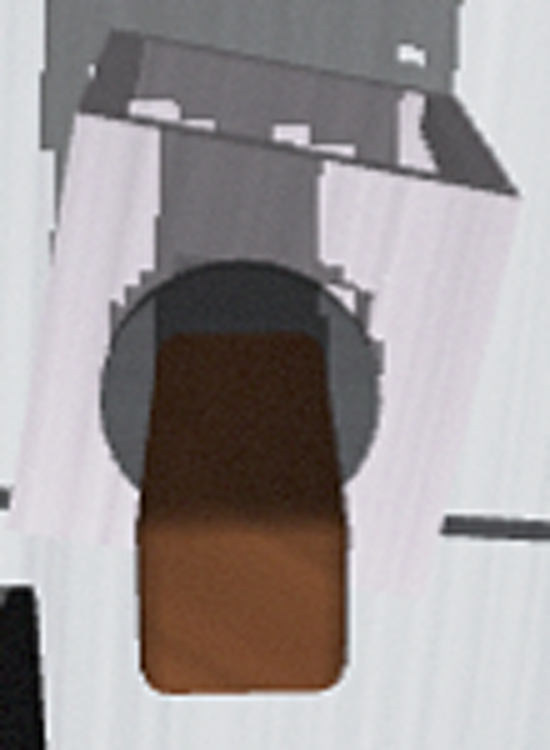

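Run:
```python
from h import *
c=load('w13')
def f(L,z):
    P=np.array([atz(c,u/5+210,v/5+150,z) for u,v in L]);print(P.round(4).tolist(),P.mean(0).round(4))
    for i in range(len(P)):
        d=P[(i+1)%len(P)]-P[i];print(round(float(np.hypot(*d[:2])),4),round(float(np.arctan2(d[1],d[0])),3))
f([(138,525),(346,522),(349,690),(140,693)],.136)
f([(100,392),(240,260),(382,385),(240,528)],.076)
f([(78,112),(520,196)],.072)
st()
```

```text
[[0.5255, 0.2706, 0.136], [0.5047, 0.2689, 0.136], [0.5026, 0.2879, 0.136], [0.5242, 0.2896, 0.136]] [0.5142 0.2793 0.136 ]
0.0208 -3.06
0.0191 1.68
0.0217 0.077
0.019 -1.504
[[0.5329, 0.2793, 0.076], [0.5157, 0.2596, 0.076], [0.4954, 0.2756, 0.076], [0.5128, 0.2978, 0.076]] [0.5142 0.2781 0.076 ]
0.0261 -2.291
0.0258 2.474
0.0282 0.905
0.0273 -0.745
[[0.5379, 0.2425, 0.072], [0.4792, 0.2492, 0.072]] [0.5086 0.2459 0.072 ]
0.0591 3.028
0.0591 -0.114
t 15.82 p [0.5093 0.2746 0.1582] yawy -3.0529 tilt [-0.9987  0.0489 -0.0143] j [ 0.491  0.475  0.151  1.298  0.006 -1.169] F [ 0.17 -0.09  0.82] T [ 0.05  -0.032 -0.041] w 0.051
```

Request:
arm_command([
  {"x": 0.015, "y": -0.004, "z": 0.002, "roll": 0, "fingers": 0.6},
  {"x": 0.018, "y": -0.002, "z": 0.001, "roll": 0, "fingers": 0.6},
  {"x": 0.018, "y": -0.001, "z": 0.001, "roll": 0, "fingers": 0.6},
  {"x": 0.01, "y": 0, "z": 0, "roll": 0, "fingers": 0.6},
])

```text
clock: 16.15
eef_pos: [0.5173, 0.2803, 0.0998]
tool_rot: [-0.515, 0.49, 0.528, 0.465]
ft_force: [-0.0, -0.8, 0.3]
grip_width: 0.0511
```

```bash
python3 -c "
from h import *
to([.5135,.2785,.090])"
```

```text
t 16.15 p [0.5173 0.2803 0.0998] yawy -3.0529 tilt [-0.9992  0.0385 -0.0098] j [ 0.493  0.527  0.078  1.161  0.006 -1.166] F [-0.   -0.82  0.26] T [-0.016 -0.013  0.007] w 0.0511
tool delta [ 0.01    0.0035 -0.0013]
```

Request:
arm_command([
  {"x": 0.009, "y": 0.003, "z": -0.001, "roll": 0, "fingers": 0.5},
  {"x": 0.001, "y": 0.001, "z": 0, "roll": 0, "fingers": 0.2},
  {"x": 0, "y": 0, "z": 0, "roll": 0, "fingers": 0},
  {"x": 0, "y": 0, "z": 0, "roll": 0, "fingers": 0},
  {"x": 0, "y": 0, "z": 0, "roll": 0, "fingers": 0},
])

```text
clock: 16.57
eef_pos: [0.5133, 0.2785, 0.0885]
tool_rot: [-0.515, 0.49, 0.528, 0.464]
ft_force: [0.0, -0.2, -0.5]
grip_width: 0.0214
```

```bash
python3 -c "
from h import *
st()"
```

```text
t 16.57 p [0.5133 0.2785 0.0885] yawy -3.0532 tilt [-0.9992  0.0391 -0.011 ] j [ 0.494  0.53   0.051  1.132  0.005 -1.165] F [ 0.03 -0.16 -0.45] T [-0.002  0.002 -0.003] w 0.0214
```

Request:
arm_command([
  {"x": -0.015, "y": 0.001, "z": -0.001, "roll": 0, "fingers": 0},
  {"x": -0.015, "y": 0, "z": -0.001, "roll": 0, "fingers": 0},
  {"x": 0, "y": 0, "z": 0, "roll": 0, "fingers": 0},
])

```text
clock: 16.82
eef_pos: [0.5131, 0.2767, 0.1194]
tool_rot: [-0.515, 0.491, 0.528, 0.464]
ft_force: [1.3, 1.1, 0.4]
grip_width: 0.0214
```

```bash
python3 -c "
from h import *
st()"
```

```text
t 16.82 p [0.5131 0.2767 0.1194] yawy -3.0531 tilt [-0.9991  0.0411 -0.0115] j [ 0.492  0.503  0.093  1.203  0.006 -1.168] F [1.27 1.08 0.38] T [ 0.017 -0.107 -0.026] w 0.0214
```

Request:
arm_command([
  {"x": -0.012, "y": -0.0005, "z": 0, "roll": 0, "fingers": 0},
  {"x": -0.012, "y": -0.0005, "z": 0, "roll": 0, "fingers": 0},
  {"x": 0, "y": 0, "z": 0, "roll": 0, "fingers": 0},
])

```text
clock: 17.07
eef_pos: [0.5149, 0.2772, 0.1439]
tool_rot: [-0.515, 0.491, 0.528, 0.464]
ft_force: [0.5, 0.5, -1.0]
grip_width: 0.0211
```

```bash
python3 -c "
from h import *
st()"
```

```text
t 17.07 p [0.5149 0.2772 0.1439] yawy -3.0531 tilt [-0.9991  0.0413 -0.0112] j [ 0.491  0.489  0.137  1.26   0.006 -1.169] F [ 0.53  0.51 -0.96] T [ 0.07  -0.112  0.04 ] w 0.0211
```

Request:
arm_command([
  {"x": -0.02, "y": 0, "z": 0, "roll": 0, "fingers": 0},
  {"x": -0.025, "y": 0, "z": 0, "roll": 0, "fingers": 0},
  {"x": -0.02, "y": 0, "z": 0, "roll": 0, "fingers": 0},
  {"x": 0, "y": 0, "z": 0, "roll": 0, "fingers": 0},
])

```text
clock: 17.4
eef_pos: [0.5158, 0.2775, 0.2065]
tool_rot: [-0.514, 0.493, 0.529, 0.462]
ft_force: [1.3, 1.9, -0.2]
grip_width: 0.0215
```

```bash
python3 -c "
from h import *
st();snap('side','s14.png');snap('wrist','w14.png')
a=cv2.imread('pics/s14.png')[180:300,220:310]; cv2.imwrite('pics/s14z.png',cv2.resize(a,None,fx=5,fy=5,interpolation=cv2.INTER_CUBIC))"
```

```text
t 17.4 p [0.5158 0.2775 0.2065] yawy -3.0532 tilt [-0.9988  0.0475 -0.0135] j [ 0.49   0.464  0.261  1.417  0.006 -1.169] F [ 1.25  1.89 -0.17] T [ 0.061 -0.137  0.057] w 0.0215
```

View pics/s14z.png

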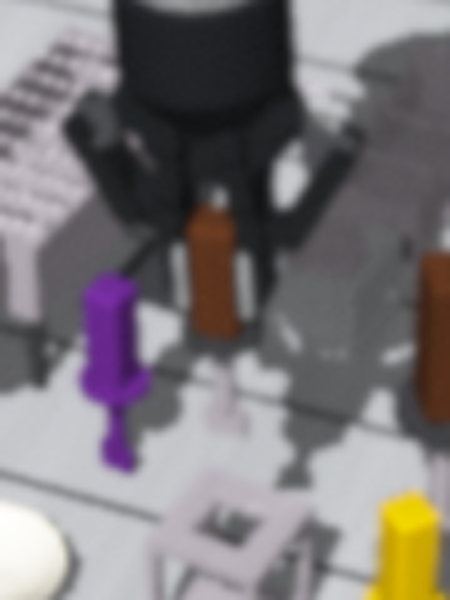

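View pics/w14.png

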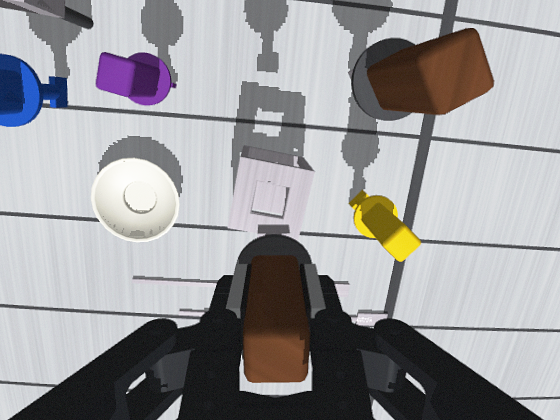

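Run:
```python
from h import *
o,M=st()
c=load('w14')
for y in (-.01,0,.01):
  print(y,proj(c,o['eef_pos']+M@[.0765,y,0]),proj(c,o['eef_pos']+M@[.0605,y,0]))
a=cv2.imread('pics/w14.png')[200:260,230:320]; cv2.imwrite('pics/w14z.png',cv2.resize(a,None,fx=7,fy=7,interpolation=cv2.INTER_CUBIC))
```

```text
t 17.5 p [0.5142 0.2766 0.2027] yawy -3.0532 tilt [-0.9985  0.0528 -0.0159] j [ 0.49   0.466  0.255  1.414  0.006 -1.169] F [-0.    0.82 -0.63] T [-0.002 -0.069  0.05 ] w 0.0215
-0.01 [260.81807135 221.91275893] [259.7329546  230.93571198]
0 [275.9783066  221.94498005] [275.94047576 230.97230974]
0.01 [291.14195516 221.97515732] [292.15191368 231.00468937]
```

View pics/w14z.png

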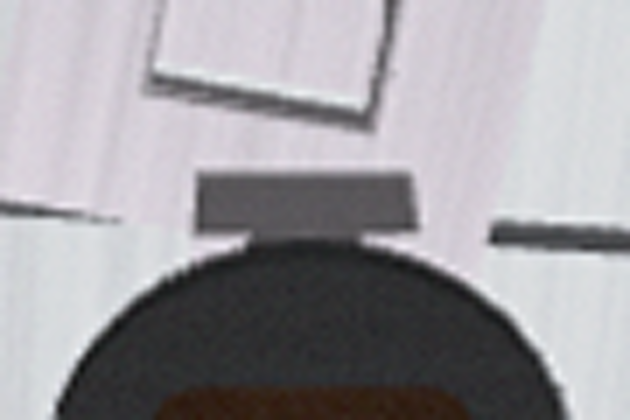

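Request:
arm_command([
  {"x": 0, "y": 0, "z": 0, "roll": 0.09, "fingers": 0},
  {"x": 0, "y": 0, "z": 0, "roll": 0.085, "fingers": 0},
  {"x": 0.002, "y": -0.009, "z": -0.033, "roll": 0, "fingers": 0},
  {"x": 0.002, "y": -0.009, "z": -0.033, "roll": 0, "fingers": 0},
  {"x": 0.002, "y": -0.009, "z": -0.033, "roll": 0, "fingers": 0},
  {"x": 0.002, "y": -0.009, "z": -0.033, "roll": 0, "fingers": 0},
  {"x": 0.002, "y": -0.009, "z": -0.033, "roll": 0, "fingers": 0},
  {"x": 0.002, "y": -0.009, "z": -0.033, "roll": 0, "fingers": 0},
  {"x": 0.002, "y": -0.009, "z": -0.033, "roll": 0, "fingers": 0},
  {"x": 0, "y": 0, "z": 0, "roll": 0, "fingers": 0},
])

```text
clock: 18.33
eef_pos: [0.5457, 0.0321, 0.1675]
tool_rot: [-0.466, 0.548, 0.49, 0.492]
ft_force: [0.4, 0.1, -1.4]
grip_width: 0.0215
```

```bash
python3 -c "
from h import *
to([.5595,.0225,.15]);snap('wrist','w15.png');st()"
```

```text
t 18.33 p [0.5457 0.0321 0.1675] yawy 3.0549 tilt [-0.9963  0.0787 -0.0355] j [ 0.071  0.433  0.107  1.329 -0.023 -1.413] F [ 0.38  0.07 -1.4 ] T [ 0.07  -0.122 -0.028] w 0.0215
tool delta [ 0.0166 -0.016  -0.0078]
t 18.38 p [0.5449 0.0345 0.1671] yawy 3.0562 tilt [-0.9962  0.0806 -0.0334] j [ 0.074  0.433  0.107  1.329 -0.02  -1.411] F [-1.14 -0.08 -2.05] T [ 0.064 -0.067  0.009] w 0.0212
```

View pics/w15.png

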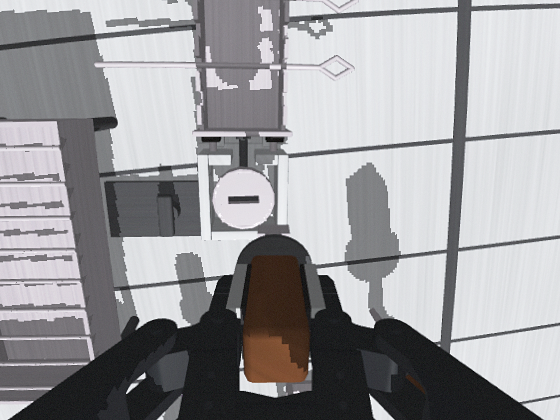

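Run:
```python
from h import *
a=cv2.imread('pics/w15.png')[130:270,190:330]; cv2.imwrite('pics/w15z.png',cv2.resize(a,None,fx=4.2,fy=4.2,interpolation=cv2.INTER_CUBIC))
```

```text
(no output)
```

View pics/w15z.png

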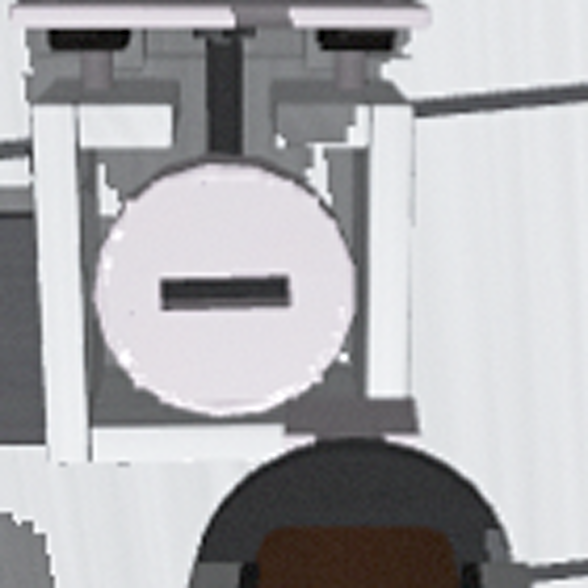

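```bash
cat >> h.py <<'E'
def tipoff(f,eef,M,u,v):
    c=load(f);o,d=ray(c,u,v);o=M.T@(o-eef);d=M.T@d
    return o+d*(.0765-o[0])/d[0]
E
python3 - <<'E'
from h import *
o,M=st()
t=tipoff('w15',o['eef_pos'],M,273.45,224.8);print(t)
c=load('w15');s=atz(c,190+225/4.2,130+291/4.2,.05);print('slot',s)
L=atz(c,190+160/4.2,130+293/4.2,.05);Rr=atz(c,190+290/4.2,130+290/4.2,.05);d=L-Rr;print(np.hypot(*d[:2]),np.arctan2(d[1],d[0]))
print(M)
print('tool delta slot-tip',M.T@(s-(o['eef_pos']+M@(t+[0,0,.002]))))
E
```

```text
t 18.38 p [0.5449 0.0345 0.1671] yawy 3.0562 tilt [-0.9962  0.0806 -0.0334] j [ 0.074  0.433  0.107  1.329 -0.02  -1.411] F [-1.14 -0.08 -2.05] T [ 0.064 -0.067  0.009] w 0.0212
[ 0.0765     -0.00180844 -0.00150251]
slot [0.55918309 0.02202736 0.05      ]
0.023391256028094325 -0.08251180237948574
[[-0.08309663 -0.99311877  0.08252309]
 [-0.02655191  0.08498651  0.99602826]
 [-0.99618771  0.08057545 -0.03343129]]
tool delta slot-tip [ 0.03932904 -0.02291157 -0.00781126]
```

Request:
arm_command([
  {"x": 0.005, "y": -0.011, "z": -0.005, "roll": -0.01, "fingers": 0},
  {"x": 0.005, "y": -0.01, "z": -0.004, "roll": -0.01, "fingers": 0},
  {"x": 0, "y": 0, "z": 0, "roll": 0, "fingers": 0},
])

```text
clock: 18.63
eef_pos: [0.5634, 0.0238, 0.1513]
tool_rot: [-0.469, 0.544, 0.499, 0.486]
ft_force: [-0.1, 0.1, -0.9]
grip_width: 0.0213
```

```bash
python3 -c "
from h import *
st();snap('wrist','w16.png')
a=cv2.imread('pics/w16.png')[130:270,190:330]; cv2.imwrite('pics/w16z.png',cv2.resize(a,None,fx=4.2,fy=4.2,interpolation=cv2.INTER_CUBIC))"
```

```text
t 18.63 p [0.5634 0.0238 0.1513] yawy 3.0783 tilt [-0.9958  0.0866 -0.0311] j [ 0.053  0.482  0.141  1.32  -0.021 -1.455] F [-0.14  0.07 -0.92] T [ 0.022 -0.144 -0.005] w 0.0213
```

View pics/w16z.png

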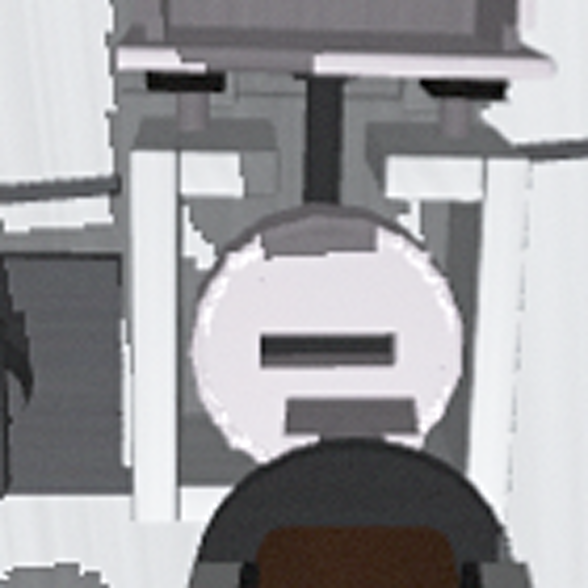

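```bash
cat >> h.py <<'E'
def delta(f,eef,M,tp,sp,ox=190,oy=130,k=4.2):
    t=tipoff(f,eef,M,ox+tp[0]/k,oy+tp[1]/k);s=atz(load(f),ox+sp[0]/k,oy+sp[1]/k,.05)
    print('tip',t,'slot',s,'delta',M.T@(s-eef-M@(t+[0,0,.002])))
E
python3 - <<'E'
from h import *
o,M=st()
delta('w16',np.array([.5634,.0238,.1513]),M,(351,398),(328,350))
E
```

```text
t 18.68 p [0.5626 0.0243 0.1515] yawy 3.0785 tilt [-0.9957  0.0877 -0.0309] j [ 0.054  0.481  0.14   1.321 -0.021 -1.454] F [-0.37  0.23 -0.43] T [ 0.016 -0.105  0.006] w 0.0215
tip [ 0.0765     -0.00070219  0.00073647] slot [0.55920901 0.02221232 0.05      ] delta [ 0.0247765  -0.00411094 -0.00144042]
```

Request:
arm_command([
  {"x": 0.007, "y": -0.003, "z": -0.001, "roll": 0, "fingers": 0},
  {"x": 0.007, "y": -0.002, "z": -0.001, "roll": 0, "fingers": 0},
  {"x": 0, "y": 0, "z": 0, "roll": 0, "fingers": 0},
])

```text
clock: 18.93
eef_pos: [0.5665, 0.0241, 0.1351]
tool_rot: [-0.469, 0.543, 0.5, 0.484]
ft_force: [0.1, 0.5, -1.8]
grip_width: 0.0214
```

```bash
python3 -c "
from h import *
st();snap('wrist','w17.png')
a=cv2.imread('pics/w17.png')[130:270,190:330]; cv2.imwrite('pics/w17z.png',cv2.resize(a,None,fx=4.2,fy=4.2,interpolation=cv2.INTER_CUBIC))"
```

```text
t 18.93 p [0.5665 0.0241 0.1351] yawy 3.0825 tilt [-0.9956  0.0887 -0.0304] j [ 0.054  0.5    0.127  1.289 -0.02  -1.459] F [ 0.1   0.49 -1.77] T [ 0.028 -0.069 -0.055] w 0.0214
```

View pics/w17z.png

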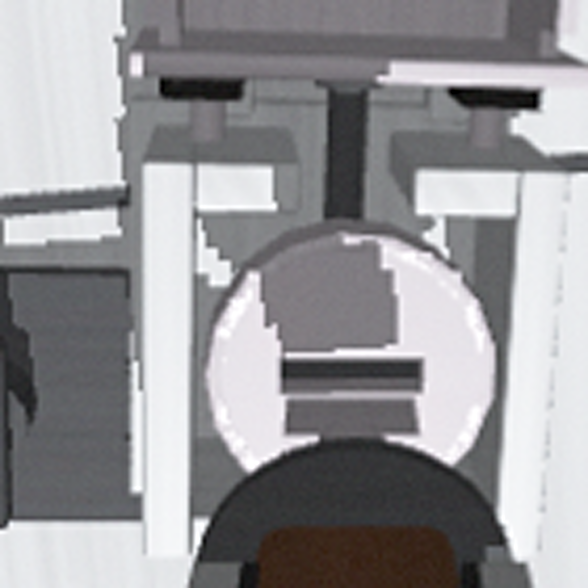

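Run:
```python
from h import *
o,M=st()
delta('w17',np.array([.5665,.0241,.1351]),M,(351,398),(352,375))
```

```text
t 18.98 p [0.5664 0.0243 0.1356] yawy 3.0827 tilt [-0.9956  0.0886 -0.0302] j [ 0.054  0.5    0.128  1.29  -0.02  -1.459] F [ 0.39 -0.63 -0.2 ] T [ 0.009 -0.16   0.003] w 0.0213
tip [ 0.0765     -0.00055591  0.00082976] slot [0.55924668 0.02216766 0.05      ] delta [ 0.00892897  0.00011808 -0.00259637]
```

Request:
arm_command([
  {"x": 0.003, "y": 0, "z": -0.0025, "roll": 0, "fingers": 0},
  {"x": 0.002, "y": 0, "z": 0, "roll": 0, "fingers": 0},
  {"x": 0, "y": 0, "z": 0, "roll": 0, "fingers": 0},
])

```text
clock: 19.23
eef_pos: [0.5656, 0.0226, 0.1306]
tool_rot: [-0.47, 0.542, 0.501, 0.484]
ft_force: [0.2, -0.4, -0.9]
grip_width: 0.0213
```

```bash
python3 -c "
from h import *
st();snap('wrist','w18.png')
a=cv2.imread('pics/w18.png')[130:270,190:330]; cv2.imwrite('pics/w18z.png',cv2.resize(a,None,fx=4.2,fy=4.2,interpolation=cv2.INTER_CUBIC))"
```

```text
t 19.23 p [0.5656 0.0226 0.1306] yawy 3.0845 tilt [-0.9957  0.0881 -0.0301] j [ 0.051  0.501  0.117  1.277 -0.021 -1.463] F [ 0.15 -0.37 -0.89] T [ 0.004 -0.044 -0.048] w 0.0213
```

View pics/w18z.png

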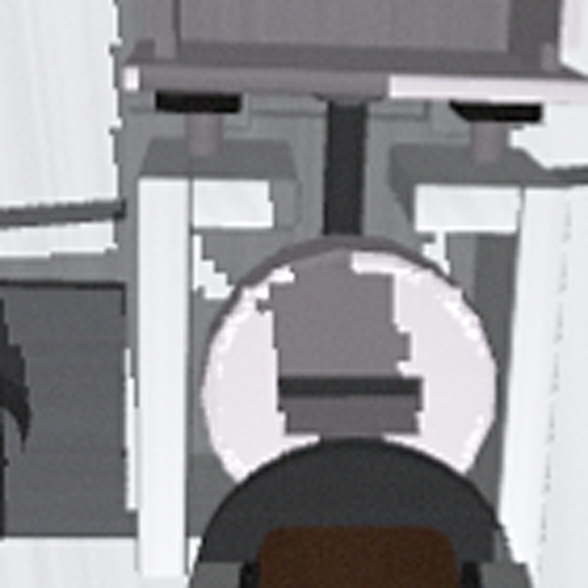

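Run:
```python
from h import *
o,M=st()
delta('w18',np.array([.5656,.0226,.1306]),M,(351,398),(349.5,396.5))
```

```text
t 19.28 p [0.5657 0.0225 0.1308] yawy 3.0844 tilt [-0.9957  0.088  -0.0301] j [ 0.051  0.501  0.117  1.277 -0.021 -1.463] F [-0.09 -0.22 -1.27] T [-0.002 -0.118 -0.017] w 0.0216
tip [ 0.0765     -0.0006567   0.00077636] slot [0.55939613 0.02266217 0.05      ] delta [ 0.00430457 -0.00026087 -0.00062441]
```

Request:
arm_command([
  {"x": 0.004, "y": 0, "z": -0.0005, "roll": 0, "fingers": 0},
  {"x": 0.003, "y": 0, "z": 0, "roll": 0, "fingers": 0},
])

```text
clock: 19.45
eef_pos: [0.5657, 0.0219, 0.1247]
tool_rot: [-0.471, 0.542, 0.5, 0.485]
ft_force: [0.1, 0.2, -0.5]
grip_width: 0.0213
```

```bash
python3 -c "
from h import *
st()"
```

```text
t 19.45 p [0.5657 0.0219 0.1247] yawy 3.0846 tilt [-0.9959  0.0855 -0.0299] j [ 0.05   0.504  0.104  1.26  -0.021 -1.464] F [ 0.07  0.22 -0.54] T [ 0.006 -0.082  0.026] w 0.0213
```

Request:
arm_command([
  {"x": 0.003, "y": 0, "z": 0, "roll": 0, "fingers": 0},
  {"x": 0.002, "y": 0, "z": 0, "roll": 0, "fingers": 0},
  {"x": 0.001, "y": 0, "z": 0, "roll": 0, "fingers": 0},
])

```text
clock: 19.7
eef_pos: [0.5649, 0.0215, 0.1179]
tool_rot: [-0.471, 0.542, 0.5, 0.485]
ft_force: [0.6, -0.4, -1.3]
grip_width: 0.0214
```

```bash
python3 -c "
from h import *
st()"
```

```text
t 19.7 p [0.5649 0.0215 0.1179] yawy 3.0843 tilt [-0.9959  0.0856 -0.0298] j [ 0.049  0.507  0.092  1.244 -0.021 -1.465] F [ 0.62 -0.39 -1.33] T [ 0.06  -0.126 -0.007] w 0.0214
```

Request:
arm_command([
  {"x": 0, "y": 0, "z": 0, "roll": 0.05, "fingers": 0},
  {"x": 0, "y": 0, "z": 0, "roll": 0.05, "fingers": 0},
  {"x": 0, "y": 0, "z": 0, "roll": 0.05, "fingers": 0},
])

```text
clock: 19.95
eef_pos: [0.5647, 0.0222, 0.1173]
tool_rot: [-0.431, 0.579, 0.457, 0.52]
ft_force: [-0.1, 1.1, -0.0]
grip_width: 0.0211
```

```bash
python3 -c "
from h import *
st()"
```

```text
t 19.95 p [0.5647 0.0222 0.1173] yawy 2.9284 tilt [-0.9959  0.081  -0.041 ] j [ 0.049  0.508  0.091  1.243 -0.019 -1.309] F [-0.11  1.08 -0.01] T [0.228 0.009 0.087] w 0.0211
```

Request:
arm_command([
  {"x": 0, "y": 0, "z": 0, "roll": 0.05, "fingers": 0},
  {"x": 0, "y": 0, "z": 0, "roll": 0.05, "fingers": 0},
  {"x": 0, "y": 0, "z": 0, "roll": 0.05, "fingers": 0},
])

```text
clock: 20.2
eef_pos: [0.5644, 0.0226, 0.1173]
tool_rot: [-0.389, 0.613, 0.411, 0.552]
ft_force: [0.5, -0.2, -1.0]
grip_width: 0.0211
```

```bash
python3 -c "
from h import *
st();snap('wrist','w19.png')"
```

```text
t 20.2 p [0.5644 0.0226 0.1173] yawy 2.7722 tilt [-0.9958  0.0742 -0.0528] j [ 0.05   0.508  0.091  1.243 -0.018 -1.153] F [ 0.5  -0.18 -1.02] T [0.062 0.006 0.196] w 0.0211
```

View pics/w19.png

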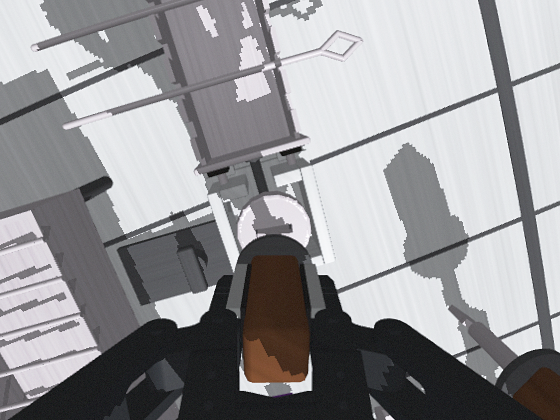

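Request:
arm_command([
  {"x": 0, "y": 0, "z": 0, "roll": 0.05, "fingers": 0},
  {"x": 0, "y": 0, "z": 0, "roll": 0.05, "fingers": 0},
  {"x": 0, "y": 0, "z": 0, "roll": 0.05, "fingers": 0},
  {"x": 0, "y": 0, "z": 0, "roll": 0.05, "fingers": 0},
])

```text
clock: 20.58
eef_pos: [0.5642, 0.0229, 0.1173]
tool_rot: [-0.33, 0.651, 0.347, 0.589]
ft_force: [0.1, 0.7, -0.3]
grip_width: 0.0212
```

```bash
python3 -c "
from h import *
st()"
```

```text
t 20.58 p [0.5642 0.0229 0.1173] yawy 2.5683 tilt [-0.9958  0.0625 -0.0664] j [ 0.05   0.508  0.09   1.243 -0.018 -0.949] F [ 0.13  0.74 -0.26] T [0.044 0.048 0.205] w 0.0212
```

Request:
arm_command([
  {"x": 0, "y": 0, "z": 0, "roll": 0.05, "fingers": 0},
  {"x": 0, "y": 0, "z": 0, "roll": 0.05, "fingers": 0},
  {"x": 0, "y": 0, "z": 0, "roll": 0.05, "fingers": 0},
])

```text
clock: 20.83
eef_pos: [0.564, 0.0232, 0.1174]
tool_rot: [-0.284, 0.676, 0.296, 0.612]
ft_force: [0.3, -0.5, -0.0]
grip_width: 0.0217
```

```bash
python3 -c "
from h import *
st()"
```

```text
t 20.83 p [0.564  0.0232 0.1174] yawy 2.4158 tilt [-0.9958  0.0525 -0.0748] j [ 0.05   0.507  0.09   1.244 -0.017 -0.796] F [ 0.3  -0.52 -0.03] T [0.096 0.071 0.175] w 0.0217
```

Request:
arm_command([
  {"x": 0, "y": 0, "z": 0, "roll": 0.05, "fingers": 0},
  {"x": 0, "y": 0, "z": 0, "roll": 0.05, "fingers": 0},
])

```text
clock: 21.0
eef_pos: [0.5639, 0.0235, 0.1174]
tool_rot: [-0.253, 0.69, 0.262, 0.626]
ft_force: [-0.3, 0.2, -0.8]
grip_width: 0.0213
```

```bash
python3 -c "
from h import *
st()"
```

```text
t 21.0 p [0.5639 0.0235 0.1174] yawy 2.3142 tilt [-0.9958  0.0451 -0.0794] j [ 0.05   0.507  0.09   1.244 -0.016 -0.694] F [-0.33  0.18 -0.84] T [0.153 0.019 0.215] w 0.0213
```

Request:
arm_command([
  {"x": 0, "y": 0, "z": 0, "roll": 0.04, "fingers": 0},
  {"x": 0, "y": 0, "z": 0, "roll": 0.04, "fingers": 0},
])

```text
clock: 21.17
eef_pos: [0.5638, 0.0237, 0.1175]
tool_rot: [-0.227, 0.7, 0.234, 0.636]
ft_force: [-0.3, -0.9, -0.8]
grip_width: 0.0216
```

```bash
python3 -c "
from h import *
st()"
```

```text
t 21.17 p [0.5638 0.0237 0.1175] yawy 2.2332 tilt [-0.9958  0.0389 -0.0826] j [ 0.05   0.507  0.09   1.244 -0.016 -0.613] F [-0.28 -0.94 -0.77] T [ 0.144 -0.072  0.179] w 0.0216
```

Request:
arm_command([
  {"x": 0, "y": 0, "z": 0, "roll": 0.04, "fingers": 0},
  {"x": 0, "y": 0, "z": 0, "roll": 0.04, "fingers": 0},
])

```text
clock: 21.33
eef_pos: [0.5639, 0.0238, 0.1175]
tool_rot: [-0.201, 0.709, 0.205, 0.644]
ft_force: [0.0, -0.3, -1.1]
grip_width: 0.0215
```

```bash
python3 -c "
from h import *
st()"
```

```text
t 21.33 p [0.5639 0.0238 0.1175] yawy 2.153 tilt [-0.9958  0.0323 -0.0851] j [ 0.05   0.507  0.09   1.244 -0.015 -0.532] F [ 0.02 -0.33 -1.07] T [ 0.222 -0.129  0.336] w 0.0215
```

Request:
arm_command([
  {"x": 0, "y": 0, "z": 0, "roll": 0.04, "fingers": 0},
  {"x": 0, "y": 0, "z": 0, "roll": 0.03, "fingers": 0},
])

```text
clock: 21.5
eef_pos: [0.5639, 0.024, 0.1175]
tool_rot: [-0.178, 0.715, 0.181, 0.651]
ft_force: [1.2, -0.5, 0.5]
grip_width: 0.0213
```

```bash
python3 -c "
from h import *
st()"
```

```text
t 21.5 p [0.5639 0.024  0.1175] yawy 2.0837 tilt [-0.9959  0.0265 -0.0869] j [ 0.051  0.507  0.09   1.244 -0.015 -0.463] F [ 1.2  -0.52  0.5 ] T [ 0.102 -0.037  0.433] w 0.0213
```

```bash
python3 -c "
from h import *
for i in range(8):
    camera('wrist');o=get_obs();print(o['clock'],o['ft_torque'].round(3),o['ft_force'].round(2),o['joint_pos'][5].round(4))
snap('wrist','w20.png')"
```

```text
21.55 [ 0.14  -0.062  0.376] [ 0.26 -0.37 -0.14] -0.4619
21.6 [ 0.093 -0.023  0.323] [-0.83 -0.66 -1.26] -0.4641
21.65 [ 0.145 -0.025  0.345] [ 0.59 -0.23 -1.3 ] -0.4644
21.7 [ 0.08  -0.082  0.348] [ 0.32 -0.6  -0.32] -0.4642
21.75 [ 0.148 -0.059  0.386] [-0.04  0.77 -0.77] -0.4638
21.8 [ 0.111 -0.008  0.394] [-0.07 -0.83 -0.27] -0.4635
21.85 [ 0.101 -0.079  0.4  ] [-0.25  0.92 -0.59] -0.4633
21.9 [ 0.158 -0.016  0.371] [ 0.22  0.02 -1.04] -0.4631
```

Request:
arm_command([
  {"x": 0, "y": 0, "z": 0, "roll": -0.03, "fingers": 0},
  {"x": 0, "y": 0, "z": 0, "roll": -0.03, "fingers": 0},
])

```text
clock: 22.12
eef_pos: [0.5639, 0.0238, 0.1176]
tool_rot: [-0.198, 0.709, 0.203, 0.645]
ft_force: [0.6, 0.5, -0.4]
grip_width: 0.0213
```

```bash
python3 -c "
from h import *
st()"
```

```text
t 22.12 p [0.5639 0.0238 0.1176] yawy 2.1451 tilt [-0.9959  0.0317 -0.0853] j [ 0.05   0.507  0.09   1.244 -0.015 -0.525] F [ 0.59  0.51 -0.35] T [-0.026 -0.013  0.007] w 0.0213
```

View pics/w20.png

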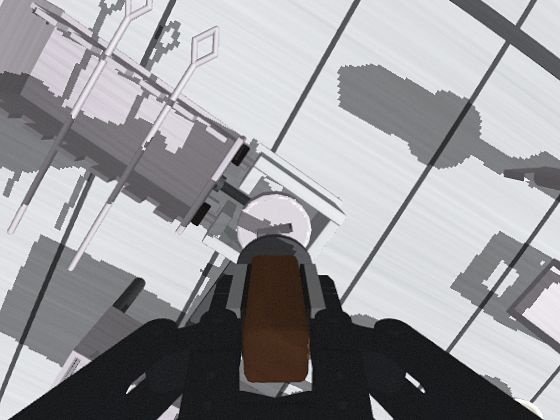

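Request:
arm_command([
  {"x": -0.005, "y": 0, "z": 0, "roll": 0, "fingers": 0},
  {"x": -0.008, "y": 0, "z": 0, "roll": 0, "fingers": 0},
  {"x": -0.02, "y": 0, "z": 0, "roll": 0, "fingers": 0},
  {"x": -0.03, "y": 0, "z": 0, "roll": 0, "fingers": 0},
  {"x": -0.02, "y": 0, "z": 0, "roll": 0, "fingers": 0},
  {"x": 0, "y": 0, "z": 0, "roll": 0, "fingers": 0},
])

```text
clock: 22.62
eef_pos: [0.5701, 0.025, 0.2038]
tool_rot: [-0.196, 0.712, 0.201, 0.644]
ft_force: [0.8, -0.0, -0.7]
grip_width: 0.0213
```

```bash
python3 -c "
from h import *
st();snap('wrist','w21.png')
a=cv2.imread('pics/w21.png')[120:270,190:340]; cv2.imwrite('pics/w21z.png',cv2.resize(a,None,fx=4,fy=4,interpolation=cv2.INTER_CUBIC))"
```

```text
t 22.62 p [0.5701 0.025  0.2038] yawy 2.1393 tilt [-0.9954  0.0328 -0.0899] j [ 0.052  0.472  0.264  1.457 -0.016 -0.517] F [ 0.81 -0.04 -0.72] T [ 0.036 -0.136  0.024] w 0.0213
```

View pics/w21z.png

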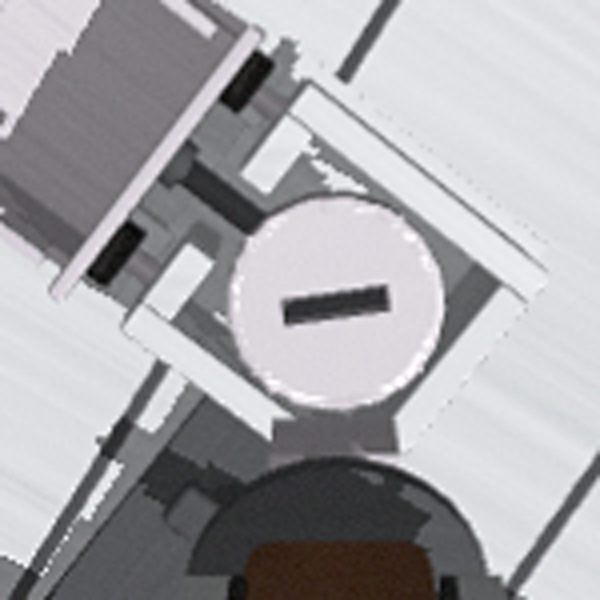

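Run:
```python
from h import *
c=load('w21')
L=atz(c,190+284/4,120+312/4,.05);Rr=atz(c,190+390/4,120+298/4,.05);d=L-Rr;print(np.hypot(*d[:2]),np.arctan2(d[1],d[0]))
o,M=st()
for h in(.2,.22): print(M.T@(np.array([.5119,.2761,h])-o['eef_pos']))
```

```text
0.02315921229950958 -0.873922699315232
t 22.67 p [0.5697 0.0249 0.2023] yawy 2.1394 tilt [-0.9953  0.0335 -0.091 ] j [ 0.052  0.473  0.261  1.455 -0.016 -0.517] F [-0.15  0.24 -0.53] T [ 0.035 -0.127 -0.012] w 0.0214
[0.00252095 0.24255931 0.08712606]
[-0.01738483  0.24322912  0.08530634]
```

Request:
arm_command([
  {"x": 0, "y": 0.028, "z": 0.01, "roll": 0, "fingers": 0},
  {"x": 0, "y": 0.028, "z": 0.01, "roll": 0, "fingers": 0},
  {"x": 0, "y": 0.028, "z": 0.01, "roll": 0, "fingers": 0},
  {"x": 0, "y": 0.028, "z": 0.01, "roll": 0, "fingers": 0},
  {"x": 0, "y": 0.028, "z": 0.01, "roll": 0, "fingers": 0},
  {"x": 0, "y": 0.028, "z": 0.01, "roll": 0, "fingers": 0},
  {"x": 0, "y": 0.028, "z": 0.01, "roll": 0, "fingers": 0},
  {"x": 0, "y": 0.028, "z": 0.01, "roll": 0, "fingers": 0},
  {"x": 0, "y": 0, "z": 0, "roll": 0, "fingers": 0},
])

```text
clock: 23.42
eef_pos: [0.5117, 0.2612, 0.192]
tool_rot: [-0.192, 0.718, 0.195, 0.64]
ft_force: [0.6, -1.3, -1.9]
grip_width: 0.0213
```

```bash
python3 -c "
from h import *
o,M=st();snap('wrist','w22.png')
print(M.T@(np.array([.5119,.2761,.072])-o['eef_pos']-M@[.0765,-.0005,.0015]))
a=cv2.imread('pics/w22.png')[120:270,190:340]; cv2.imwrite('pics/w22z.png',cv2.resize(a,None,fx=4,fy=4,interpolation=cv2.INTER_CUBIC))"
```

```text
t 23.42 p [0.5117 0.2612 0.192 ] yawy 2.1241 tilt [-0.994   0.0333 -0.104 ] j [ 0.46   0.495  0.269  1.451  0.023 -0.097] F [ 0.59 -1.32 -1.86] T [ 0.049 -0.137 -0.018] w 0.0213
[0.04238316 0.009081   0.01896236]
```

View pics/w22.png

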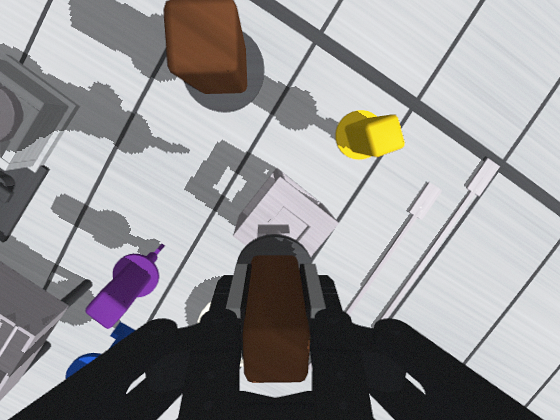

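Request:
arm_command([
  {"x": 0.004, "y": 0.004, "z": 0.008, "roll": 0, "fingers": 0},
  {"x": 0.004, "y": 0.004, "z": 0.008, "roll": 0, "fingers": 0},
  {"x": 0, "y": 0, "z": 0, "roll": 0, "fingers": 0},
])

```text
clock: 23.72
eef_pos: [0.5204, 0.2733, 0.1794]
tool_rot: [-0.193, 0.719, 0.192, 0.639]
ft_force: [0.0, -0.1, -1.5]
grip_width: 0.0215
```

```bash
python3 -c "
from h import *
o,M=st();snap('wrist','w23.png')
print(M.T@(np.array([.5119,.2761,.072])-o['eef_pos']-M@[.0765,-.0005,.0015]))
a=cv2.imread('pics/w23.png')[120:270,190:340]; cv2.imwrite('pics/w23z.png',cv2.resize(a,None,fx=4,fy=4,interpolation=cv2.INTER_CUBIC))"
```

```text
t 23.72 p [0.5204 0.2733 0.1794] yawy 2.1215 tilt [-0.9936  0.0305 -0.1092] j [ 0.473  0.532  0.296  1.446  0.022 -0.081] F [ 0.   -0.07 -1.55] T [ 0.047 -0.097  0.035] w 0.0215
[0.03101542 0.00399592 0.00451425]
```

View pics/w23z.png

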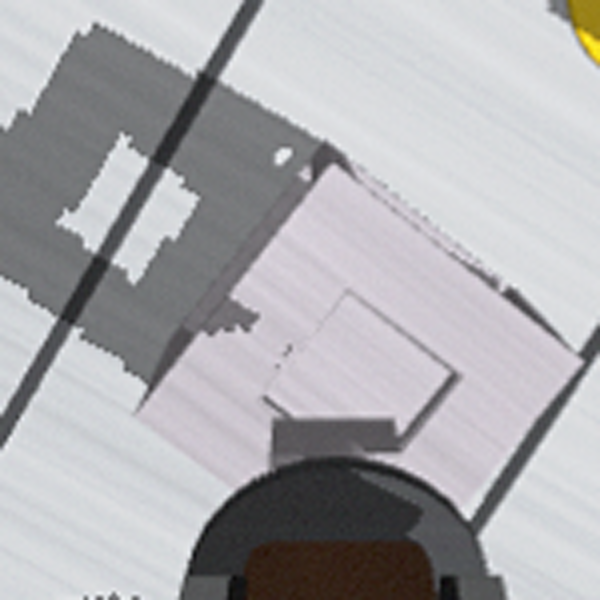

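```bash
cat >> h.py <<'E'
def deltaz(f,eef,M,tp,sp,z,ox=190,oy=120,k=4):
    t=tipoff(f,eef,M,ox+tp[0]/k,oy+tp[1]/k);s=atz(load(f),ox+sp[0]/k,oy+sp[1]/k,z)
    print('tip',t,'hole',s,'delta',M.T@(s-eef-M@(t+[0,0,.002])))
E
python3 - <<'E'
from h import *
o,M=st()
deltaz('w23',np.array([.5204,.2733,.1794]),M,(334,420),(360,388),.072)
E
```

```text
t 23.77 p [0.5202 0.2726 0.1796] yawy 2.1211 tilt [-0.9935  0.0302 -0.1099] j [ 0.472  0.532  0.295  1.446  0.021 -0.081] F [-0.44 -0.25 -1.48] T [ 0.053 -0.145  0.084] w 0.0208
tip [ 0.0765     -0.00103199  0.0008369 ] hole [0.51204523 0.27626049 0.072     ] delta [0.03101978 0.00468056 0.00344894]
```

Request:
arm_command([
  {"x": 0.008, "y": 0.003, "z": 0.002, "roll": 0, "fingers": 0},
  {"x": 0.008, "y": 0.002, "z": 0.0015, "roll": 0, "fingers": 0},
  {"x": 0, "y": 0, "z": 0, "roll": 0, "fingers": 0},
])

```text
clock: 24.02
eef_pos: [0.5198, 0.2764, 0.1615]
tool_rot: [-0.191, 0.72, 0.191, 0.639]
ft_force: [-0.7, 0.3, -0.8]
grip_width: 0.0214
```

```bash
python3 -c "
from h import *
o,M=st();snap('wrist','w24.png')
print(M.T@(np.array([.5120,.2762,.072])-o['eef_pos']-M@[.0765,-.001,.0025]))
a=cv2.imread('pics/w24.png')[120:270,190:340]; cv2.imwrite('pics/w24z.png',cv2.resize(a,None,fx=4,fy=4,interpolation=cv2.INTER_CUBIC))"
```

```text
t 24.02 p [0.5198 0.2764 0.1615] yawy 2.1169 tilt [-0.9934  0.0297 -0.1105] j [ 0.477  0.544  0.268  1.407  0.022 -0.072] F [-0.65  0.27 -0.85] T [ 0.047 -0.078  0.027] w 0.0214
[0.01327074 0.00220479 0.000695  ]
```

View pics/w24z.png

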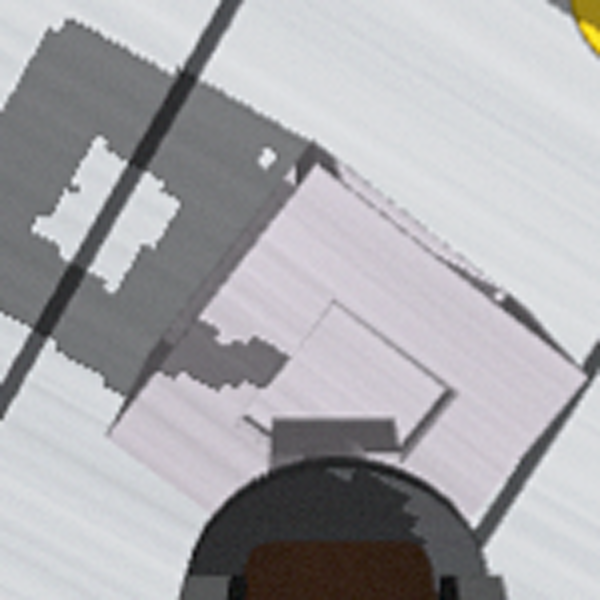

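Request:
arm_command([
  {"x": 0.006, "y": 0.002, "z": 0.0005, "roll": 0, "fingers": 0},
  {"x": 0.008, "y": 0, "z": 0, "roll": 0, "fingers": 0},
  {"x": 0.008, "y": 0, "z": 0, "roll": 0, "fingers": 0},
])

```text
clock: 24.32
eef_pos: [0.5181, 0.2775, 0.1407]
tool_rot: [-0.191, 0.719, 0.19, 0.641]
ft_force: [-0.6, -0.4, -1.0]
grip_width: 0.0214
```

```bash
python3 -c "
from h import *
o,M=st()
print(M.T@(np.array([.5120,.2762,.072])-o['eef_pos']-M@[.0765,-.001,.0025]))"
```

```text
t 24.32 p [0.5181 0.2775 0.1407] yawy 2.1156 tilt [-0.9939  0.0291 -0.106 ] j [ 0.48   0.55   0.224  1.352  0.022 -0.067] F [-0.64 -0.41 -0.99] T [ 0.06  -0.089 -0.031] w 0.0214
[-0.00749467  0.00110984 -0.0010799 ]
```

Inside the hole, centered within about 1 mm. Continue.

Request:
arm_command([
  {"x": 0.012, "y": 0.001, "z": -0.001, "roll": 0, "fingers": 0},
  {"x": 0.012, "y": 0, "z": 0, "roll": 0, "fingers": 0},
  {"x": 0.01, "y": 0, "z": 0, "roll": 0, "fingers": 0},
])

```text
clock: 24.57
eef_pos: [0.5131, 0.2766, 0.1051]
tool_rot: [-0.191, 0.718, 0.19, 0.642]
ft_force: [0.7, -0.1, -1.0]
grip_width: 0.0212
```

```bash
python3 -c "
from h import *
o,M=st()
print(M.T@(np.array([.5120,.2762,.072])-o['eef_pos']-M@[.0765,-.001,.0025]))"
```

```text
t 24.57 p [0.5131 0.2766 0.1051] yawy 2.1154 tilt [-0.9941  0.0288 -0.1041] j [ 0.483  0.565  0.152  1.264  0.022 -0.064] F [ 0.74 -0.07 -0.96] T [-0.015 -0.15  -0.052] w 0.0212
[-0.0434469   0.00026915 -0.0001943 ]
```

Request:
arm_command([
  {"x": 0.008, "y": 0, "z": 0, "roll": 0, "fingers": 0},
  {"x": 0.004, "y": 0, "z": 0, "roll": 0, "fingers": 0},
  {"x": 0.001, "y": 0, "z": 0, "roll": 0, "fingers": 0},
])

```text
clock: 24.82
eef_pos: [0.5096, 0.2751, 0.0883]
tool_rot: [-0.191, 0.72, 0.19, 0.64]
ft_force: [-0.6, -1.2, 8.2]
grip_width: 0.0215
```

```bash
python3 -c "
from h import *
o,M=st()
print(M.T@(np.array([.5120,.2762,.072])-o['eef_pos']-M@[.0765,-.001,.0025]))"
```

```text
t 24.82 p [0.5096 0.2751 0.0883] yawy 2.1153 tilt [-0.9937  0.0291 -0.1086] j [ 0.483  0.575  0.122  1.229  0.022 -0.064] F [-0.57 -1.2   8.21] T [-0.086  0.16   0.067] w 0.0215
[-0.06057422  0.00019702  0.00184337]
```

Request:
arm_command([
  {"x": -0.001, "y": 0, "z": 0, "roll": 0, "fingers": 0.15},
  {"x": 0, "y": 0, "z": 0, "roll": 0, "fingers": 0.35},
  {"x": 0, "y": 0, "z": 0, "roll": 0, "fingers": 0.6},
  {"x": 0, "y": 0, "z": 0, "roll": 0, "fingers": 0.7},
  {"x": 0, "y": 0, "z": 0, "roll": 0, "fingers": 0.7},
])

```text
clock: 25.23
eef_pos: [0.5112, 0.2759, 0.0914]
tool_rot: [-0.191, 0.718, 0.19, 0.642]
ft_force: [-0.0, -0.2, -0.5]
grip_width: 0.0598
```

```bash
python3 -c "
from h import *
o,M=st();snap('wrist','w25.png');snap('side','s25.png')
a=cv2.imread('pics/s25.png')[200:300,220:320]; cv2.imwrite('pics/s25z.png',cv2.resize(a,None,fx=5,fy=5,interpolation=cv2.INTER_CUBIC))"
```

```text
t 25.23 p [0.5112 0.2759 0.0914] yawy 2.1153 tilt [-0.9941  0.0289 -0.1045] j [ 0.483  0.572  0.127  1.232  0.022 -0.064] F [-0.05 -0.16 -0.49] T [-0.038 -0.145 -0.004] w 0.0598
```

View pics/w25.png

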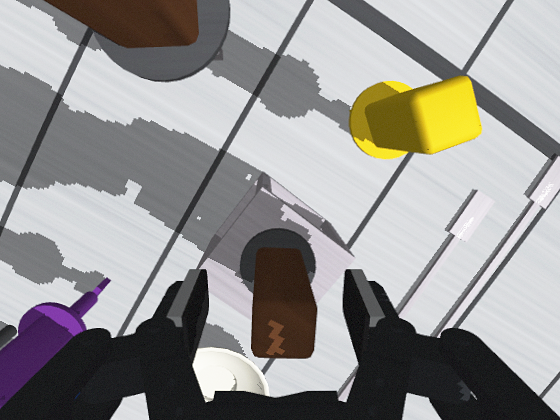

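View pics/s25z.png

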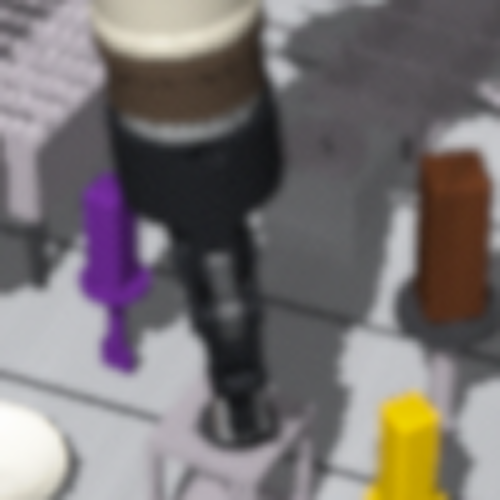

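Request:
arm_command([
  {"x": -0.015, "y": 0, "z": -0.001, "roll": 0, "fingers": 0.7},
  {"x": -0.02, "y": 0, "z": -0.001, "roll": 0, "fingers": 0.7},
  {"x": -0.02, "y": 0, "z": -0.001, "roll": 0, "fingers": 0.7},
  {"x": -0.03, "y": 0, "z": 0, "roll": 0, "fingers": 0.7},
  {"x": -0.035, "y": 0, "z": 0, "roll": 0, "fingers": 0.7},
  {"x": -0.035, "y": 0, "z": 0, "roll": 0, "fingers": 0.7},
  {"x": 0, "y": 0, "z": 0, "roll": 0, "fingers": 0.7},
])

```text
clock: 25.92
eef_pos: [0.5227, 0.2777, 0.2493]
tool_rot: [-0.191, 0.721, 0.19, 0.638]
ft_force: [0.3, 0.6, 1.3]
grip_width: 0.06
```

```bash
python3 -c "
from h import *
o,M=st();snap('wrist','w26.png');snap('side','s26.png');snap('top','t26.png')
a=cv2.imread('pics/s26.png')[180:330,190:340]; b=cv2.imread('pics/t26.png')[120:270,110:350]
cv2.imwrite('pics/s26z.png',cv2.resize(a,None,fx=4,fy=4,interpolation=cv2.INTER_CUBIC));cv2.imwrite('pics/t26z.png',cv2.resize(b,None,fx=3.3,fy=3.3,interpolation=cv2.INTER_CUBIC))"
```

```text
t 25.92 p [0.5227 0.2777 0.2493] yawy 2.1152 tilt [-0.9931  0.0294 -0.1135] j [ 0.477  0.525  0.464  1.625  0.022 -0.07 ] F [0.3  0.64 1.31] T [ 0.026 -0.117 -0.005] w 0.06
```

View pics/s26z.png

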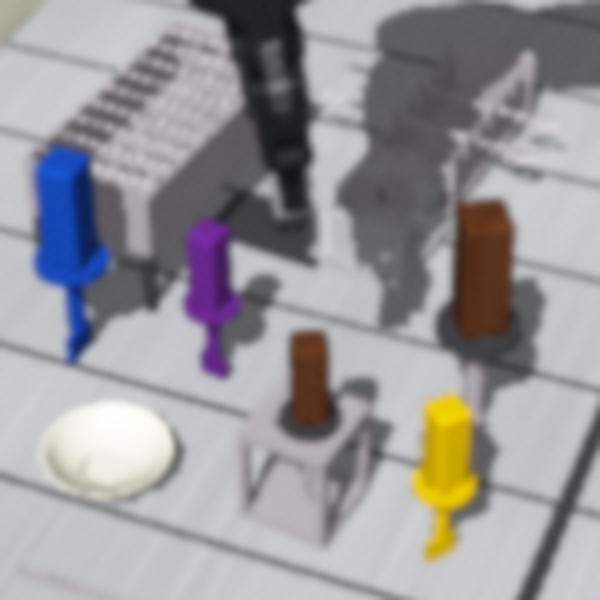

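View pics/w26.png

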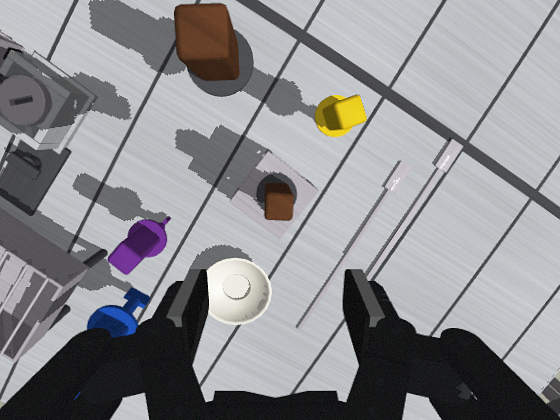

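View pics/t26z.png

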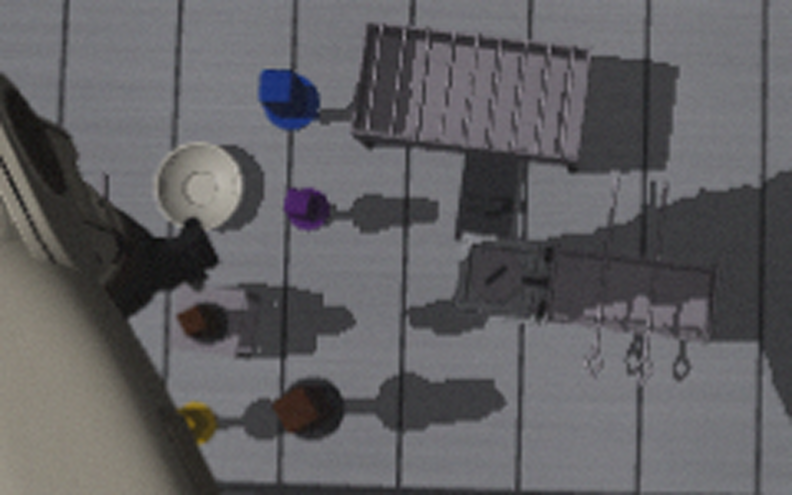

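```bash
python3 -c "
from h import *
st();print(job_done())"
```

```text
t 26.07 p [0.5199 0.2763 0.2418] yawy 2.115 tilt [-0.9917  0.0302 -0.1252] j [ 0.477  0.53   0.451  1.619  0.022 -0.07 ] F [ 0.25 -0.04 -0.28] T [ 0.039 -0.135  0.003] w 0.0598
the job is handed in; nothing more can be done
None
```

The job is done and was handed in at about 26 s. The rack is home, the cam has grabbed the bolt and reads snug on the tight side, and the driver is back in its holder.

- **Rack:** I pushed it along its rails until it stopped against the pads at about 17 N, then backed off slowly. Later pictures show the flange on both pads, about 47 mm from the cam axis, with the bolt under the disc.
- **Cam:** I turned the disc clockwise using only the driver; the slot moved about 0.79 rad.
    - Running free, the torque read about 0.19 N m, a little above the nominal 0.15.
    - Eight readings taken while holding still at the end averaged 0.37 N m, ranging from 0.32 to 0.40. That is above the 0.33 N m target but inside the 0.27–0.40 range.
    - The last single reading while turning was 0.43 N m, with noise of about 0.04, so it disagrees somewhat with the average.
- **Driver:** The last pictures show it upright in the holder with its collar on the top face. The gripper was open and clear above it, and the other objects looked undisturbed.

**What went wrong:**
- **Snagged blade:** on the first lift the blade caught under the rim of the holder hole, and the wrist force reached about 48 N. The handle slipped in the grip. I set the driver back down, regrasped it and lifted it cleanly.
- **Leaning tool:** the tool drifted up to about 0.13 rad from vertical during the job. I corrected this by pressing lightly against the housing's +y side, and by pushing the driver's shaft against the edge of the holder hole. The driver still leaned by about 0.09 rad while it was in the slot.

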